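# Drift a routing template into line on a game-board blank and fit its bolts

### The arm

A 6-joint arm with a two-finger parallel gripper is mounted at the origin on the work surface. World frame = base frame: x ahead of the robot, y to its left, z up, the work surface at z = 0. Lengths are in m, angles in rad, forces in N, time in s.
With the tool pointing down it reaches from about 0.3 to 0.875 m from the base axis. Payload 6.4 kg.
Tool frame: the origin (TCP) lies at the very end of the fingers, on their centre line; the grasp point (between the pads) lies ctrl.pinch_z behind it (ctrl.pinch_z is the distance from the TCP to the grasp point, in m); y points along the fingers, z is the direction in which the jaws open and shut, and the axes are right-handed (so a half turn about y gives the same grasp; the last joint's range is limited). The gripper opens to 85 mm and grips with 20 to 120 N. Pads are 22 mm wide; open, the fingers measure 114 mm over their backs; the gripper's body (76 mm by 85 mm) begins 54 mm behind the grasp point. The pads swing forward as they close: fully open they stand 13 mm farther back than shut.
Start: joints at [0.95, 0.181, 1.607, -0, 1.354, -0.206], TCP at [0.232, 0.526, 0.231] pointing down, gripper open.
Joint ranges: [-2.99, 2.99], [-0.89, 2.07], [0.3, 2.58], [-1.14, 4.28], [0, 2.63], [-3.12, 3.12]. Speed limits (rad/s): [2.57, 2.57, 3.01, 3.14, 3.14, 3.14].

### API

Orientations are given as a unit quaternion [w, x, y, z].
In Python, from bench import ctrl gives the robot as it stands.
- The arm moves only by the shell command python3 -m pendant 'ROWS'. ROWS is JSON, one flat list of numbers, 7 for each row, row after row: the shift along the world's x, y, z in m, then the turn, a rotation vector about the world's x, y, z in degrees, then the finger opening in m, from 0 to 0.0854. In form: [tx, ty, tz, rx, ry, rz, hand, tx, ty, tz, rx, ry, rz, hand, ...]. A call has 1 to 12 rows; each row shifts and turns the commanded pose from where the row before left it; what a row does not reach is not made up. A row lasts 1/8 s, in which the tool goes at most 62.5 mm and 10.7 degrees, less where a joint would pass 70% of its speed; a pose out of reach is approached as far as the arm can. A call with a gripper value outside its range is refused whole. The fingers move at their own pace and stop on an object; the grip force is fixed at half the most. Time passes only in rows, so rows that do not move let the fingers close. It gives the time, the measured TCP pose, the force and the opening at its end, in the units of the state.
- ctrl.get_obs(): the state, without advancing time (a new reading comes with each control period).
- ctrl.camera(name): name is "side" or "top" or "wrist"; returns the picture (420x560x3 uint8, red, green, blue); there is no depth.
- ctrl.camera_info(name): a dict with "fx", "fy", "cx", "cy" (pixels), "origin" and "rotation" of the camera in the world; the wrist camera has in their place "tool_from_camera" (4x4, takes a point from camera to tool coordinates, whose origin is the TCP and whose axes are the tool frame's). Camera axes: x right, y down, z forward; pixel columns grow to the right and rows downward; lengths in m; the calibration is good to about 2 mm. A picture is of the moment at which its call begins: read the wrist's pose just before it. camera_info takes no time and is no camera call.
- ctrl.hand_in(): hands the job in, once; it reports no verdict.
Trained networks look in the newest picture that a camera, given by its name, has taken for a name from the list of things; names that differ only in an ending like _2 or _b are one class to them, and where a whole thing is asked for, a point or a joint stands for the part that bears it (a point fixed in the world has none). Each returns a list of dicts, best first, with "score" (0 to 1); they miss things now and then, are a little off and sometimes report something else, mostly with a low value. They report only what shows in the picture. A call takes as long as a camera call.
- ctrl.silhouettes(target, camera): "mask" (420x560 bool, what is visible of it) and "bbox" ([left, top, right, bottom] in pixels, round what is visible of it).
The state is a dict: "time_s": time; "q": joint angles; "dq": joint speeds; "joint_efforts": joint torques, N m; "eef_pos": TCP position; "eef_rot": TCP orientation; "wrist_force": force on the tool from outside, world axes, zero at the start; "torque": the same for the moment, N m; "opening": opening from 0.0 (shut) to 1.0 (fully open).
Only numpy, scipy, OpenCV 4.12 (cv2) and the standard library are available. Lean on these libraries where they do the work, as an engineer would, in place of code of your own. Each camera call takes 0.05 s, during which the arm holds its last target.

### The job

The routing template is held on the game-board blank by one bolt only and has swung out of line with the holes below. Work the drift pin gently by feel through the locating hole, letting it follow the hole in the blank and draw the template into line, until its collar sits on the template; then, leaving the drift in, fit the two loose bolts in the two empty bolt holes, heads fully down. Do not force the drift or the bolts and do not disturb the other things on the bench.

Things in the scene. Friction and masses are not known exactly. Their poses are not given: they have to be found in the camera images.
- jig: The whole fixed assembly: two bearers 40 mm high, on them a wooden blank 192 x 420 x 30 mm, on that the template. Origin on the bench under the middle; x across, y along. The blank is clamped askew about the first bolt, immovable; its holes (as the template's) are not measured: 3 to 8 mm to one side at the locating hole. The drift bruises them when wedged over 15 N or pressed on top over 40 N.
- template: Aluminium routing template 170 x 400 x 8 mm with ten 45 mm openings, top face 78 mm above the bench. Turns stiffly (about 2.8 N at the locating hole) by a degree or so about the first bolt, whose 18 mm head stands 14.5 mm above it. Origin: on the first bolt's axis, at the underside (70 mm above the bench); x across, y along it, z up. Its centre is at x=65, y=168 mm.
- locating_hole (a point): Centre of the 20 mm locating hole at the template's top face, diagonally opposite the first bolt (x=130, y=336 mm in the template). It passes the template (8 mm) and the blank (30 mm); 40 mm are free below. The blank's hole is offset from it 3 to 8 mm square to the line from the first bolt; partly seen through it.
- bolt_hole_a (a point): Centre of a 14 mm bolt hole at the template's top face (x=130, y=0 mm in the template). Passes template and blank; lies over the blank's own 14 mm hole only when the template is in line.
- bolt_hole_b (a point): Centre of the other 14 mm bolt hole at the template's top face (x=0, y=336 mm in the template). Otherwise as bolt_hole_a.
- holder: Fixed wooden block 180 x 60 x 70 mm with three holes in a row along its x, 60 mm apart: drift at x=-60 mm, the bolts at x=0 and x=+60 mm. Origin: centre of its underside. It stands to the left or the right of the jig.
- drift: Steel drift pin, about 240 g, upright, z up. Origin: on its axis, underside of the collar. Above: collar 30 mm wide, 4 mm thick, then a round grip 22 mm wide, 42 mm tall (top at +46 mm). Below: shank 19 mm wide down to -20 mm, then an even taper to a blunt tip 12 mm wide (chamfered, flat end 9 mm wide) at -64 mm. Starts in the holder, collar on the holder's top.
- bolt1: Cap-head steel bolt, 70 g, upright, z up. Origin: on its axis, underside of the head. Round head 18 mm wide, 12 mm tall; shank 12 mm wide, 52 mm long, foot chamfered. Starts in the holder, the head's underside 12 mm above the holder's top. Either bolt fits either bolt hole.
- bolt2: The other bolt, the same as bolt1.
- nut_tray: Loose wooden tray 160 x 100 x 45 mm with nuts, on the other side of the jig from the holder. Origin: centre of its underside. Leave alone.
- spanner: Loose spanner on the bench beyond the jig. Leave alone.
- mallet: Loose hammer on the bench beyond the jig. Leave alone.
- offcut: Loose wooden offcut 50 x 80 x 30 mm on the bench between robot and jig. Origin: centre of its underside. Leave alone.

How it is judged:
By the outcome, as a careful person would: the job done as asked, in the order asked, and still so for the second after the job is handed in, with the robot touching nothing.
It also fails if it takes over 72 s, if anything falls off the work surface, if the arm or the gripper's body presses on something with over 40 N, if the wrist force passes 120 N, or if a joint passes its speed limit or range.

## Working session

There is one attempt and no reset: what is moved stays moved. The work goes in short steps, Python scripts to look and compute and a shell command to move; the robot and the scene stay as the last step left them, time stands still between calls to the robot, and variables do not carry over. Pictures are saved under pics/ and viewed, and the job is handed in when it is done.

```bash
ls; mkdir -p pics; python3 - <<'E'
from bench import ctrl
import cv2,numpy as np
o=ctrl.get_obs();print({k:np.round(v,4).tolist() for k,v in o.items()},ctrl.pinch_z)
for n in ["top","side","wrist"]:
    im=ctrl.camera(n);cv2.imwrite(f"pics/{n}0.png",im[:,:,::-1])
    print(n,{k:np.round(v,4).tolist() for k,v in ctrl.camera_info(n).items()})
E
```

```text
pics
{'time_s': 0.0, 'q': [0.9497, 0.1816, 1.608, 0.0, 1.3538, -0.2063], 'dq': [0.0005, -0.0003, 0.0011, -0.0016, 0.0001, -0.0004], 'joint_efforts': [0.0005, -44.4871, -35.1337, -0.0002, 0.0091, 0.0], 'eef_pos': [0.2314, 0.5258, 0.2304], 'eef_rot': [-0.6914, 0.6925, -0.1459, 0.1454], 'wrist_force': [-0.9574, 0.1462, 0.3178], 'torque': [-0.0159, -0.0185, -0.0], 'opening': 1.001} 0.0187
top {'fx': 446.9234, 'fy': 446.9234, 'cx': 284.9035, 'cy': 213.6805, 'origin': [0.5156, 0.0121, 1.078], 'rotation': [-0.0178, 0.716, -0.6977, 0.0166]}
side {'fx': 455.1357, 'fy': 455.1357, 'cx': 282.6071, 'cy': 203.6045, 'origin': [0.324, 0.8597, 0.6655], 'rotation': [0.0717, -0.1185, 0.8704, -0.4724]}
wrist {'fx': 289.4202, 'fy': 289.4202, 'cx': 275.5811, 'cy': 208.4934, 'tool_from_camera': [[-0.0007, 0.9456, 0.3254, -0.0843], [0.0007, -0.3254, 0.9456, -0.142], [1.0, 0.0009, -0.0004, 0.0004], [0.0, 0.0, 0.0, 1.0]]}
```

View pics/top0.png

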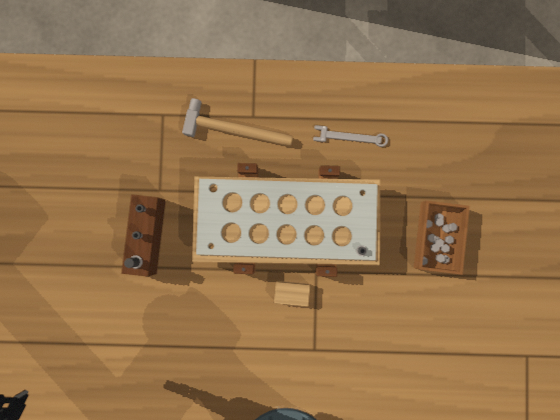

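View pics/side0.png

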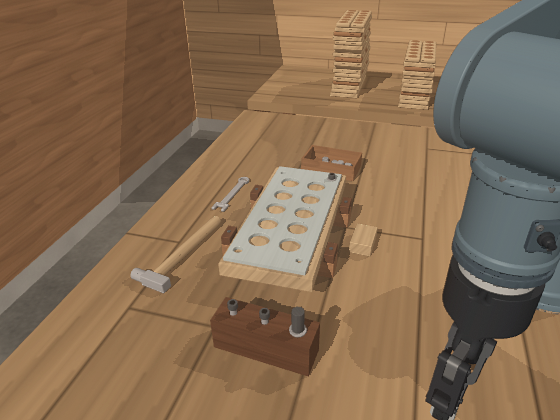

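View pics/wrist0.png

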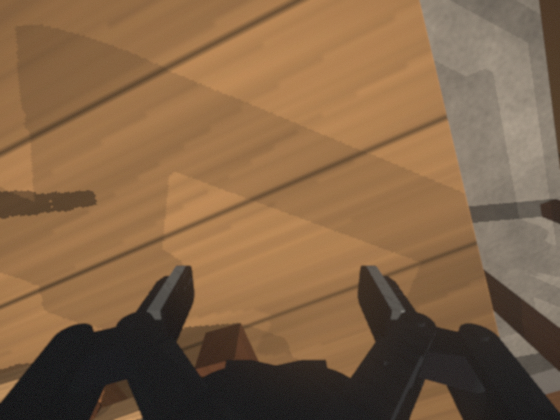

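```bash
cat > h.py <<'E'
from bench import ctrl
import cv2,numpy as np
from scipy.spatial.transform import Rotation as R
def rot(q): q=np.ravel(q); return R.from_quat([q[1],q[2],q[3],q[0]]).as_matrix()
def cam(n,obs=None):
    i=ctrl.camera_info(n)
    if n=="wrist":
        o=obs or ctrl.get_obs(); T=np.eye(4);T[:3,:3]=rot(o["eef_rot"]);T[:3,3]=o["eef_pos"]
        M=T@np.array(i["tool_from_camera"]); return i,M[:3,:3],M[:3,3]
    r=np.array(i["rotation"]); r=rot(r) if r.size==4 else r
    return i,r,np.array(i["origin"])
def ray(c,p):
    i,r,o=c; d=r@np.array([(p[0]-i["cx"])/i["fx"],(p[1]-i["cy"])/i["fy"],1]);return o,d/np.linalg.norm(d)
def plane(c,p,z):
    o,d=ray(c,p);return o+d*(z-o[2])/d[2]
def tri(rs):
    A=0;b=0
    for o,d in rs:
        P=np.eye(3)-np.outer(d,d);A=A+P;b=b+P@o
    x=np.linalg.solve(A,b);return x,[float(np.linalg.norm(np.cross(d,x-o))) for o,d in rs]
def proj(c,X):
    i,r,o=c;v=r.T@(np.array(X)-o);return np.array([i["fx"]*v[0]/v[2]+i["cx"],i["fy"]*v[1]/v[2]+i["cy"]])
def snap(n,name):
    o=ctrl.get_obs();im=ctrl.camera(n)[:,:,::-1].copy();cv2.imwrite(f"pics/{name}.png",im);return im,cam(n,o)
E
python3 - <<'E'
import cv2
t=cv2.imread("pics/top0.png");s=cv2.imread("pics/side0.png")
a=cv2.resize(t[170:285,115:215],None,fx=5,fy=5,interpolation=3)
cv2.imwrite("pics/tz1.png",a)
cv2.imwrite("pics/tz2.png",cv2.resize(t[170:285,300:400],None,fx=5,fy=5,interpolation=3))
cv2.imwrite("pics/sz1.png",cv2.resize(s[230:380,200:330],None,fx=4,fy=4,interpolation=3))
cv2.imwrite("pics/sz2.png",cv2.resize(s[160:290,215:365],None,fx=4,fy=4,interpolation=3))
E
```

```text
(no output)
```

View pics/tz1.png

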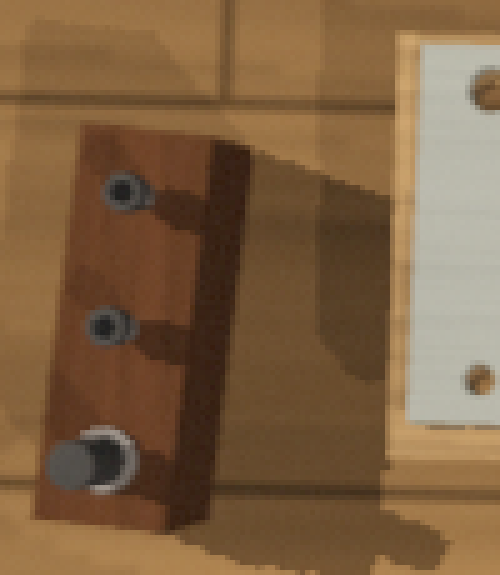

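View pics/tz2.png

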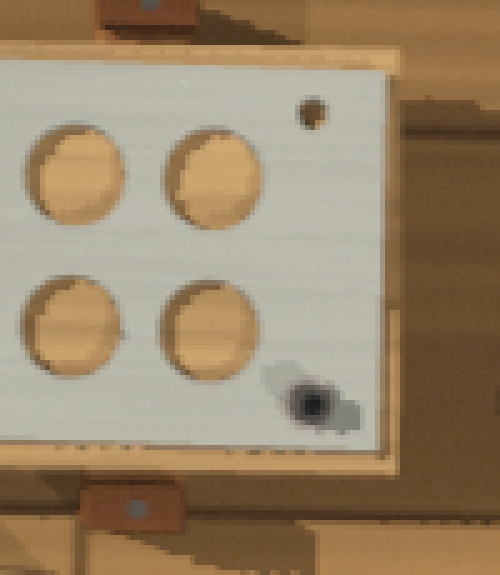

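View pics/sz1.png

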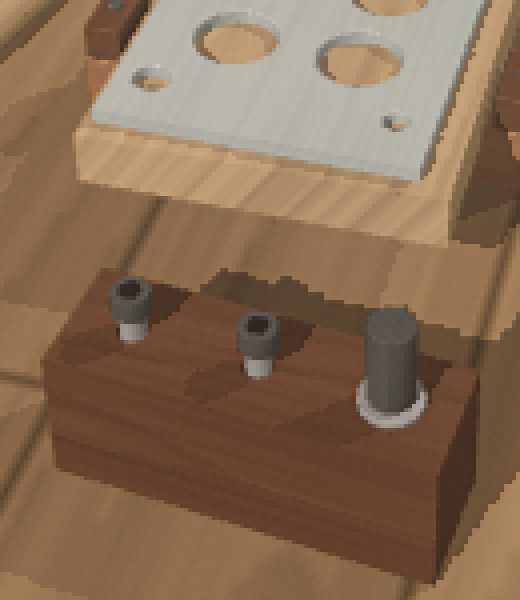

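View pics/sz2.png

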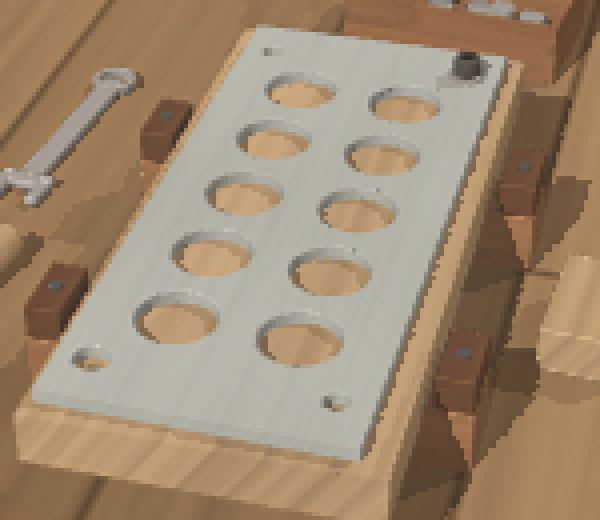

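```bash
python3 - <<'E'
from h import *
np.set_printoptions(precision=4,suppress=True)
t=cam("top");s=cam("side")
P=dict(boltfar=((139.4,208.2),(232.75,302.5)),boltmid=((136,235.4),(264.75,311.3)),drifttop=((128.6,262.6),(297.75,311.3)),collar=((136.6,262),(298,330.5)),loc=((213,188.4),(237.75,249.5)),hb=((211,246),(299.2,260.2)),ha=((362.6,192.6),(282.75,172.8)),fix=((362.4,250.8),(331.8,175)))
Z=dict(boltfar=.094,boltmid=.094,drifttop=.116,collar=.074,loc=.078,hb=.078,ha=.078,fix=.0925)
for k,(a,b) in P.items():
    x,e=tri([ray(t,a),ray(s,b)]);print(k,x,np.round(e,4),plane(t,a,Z[k]),plane(s,b,Z[k]))
E
```

```text
boltfar [0.569  0.3366 0.0926] [0.0017 0.0017] [0.5673 0.3355 0.094 ] [0.5702 0.3381 0.094 ]
boltmid [0.509  0.3415 0.0926] [0.0018 0.0018] [0.5072 0.3405 0.094 ] [0.5103 0.3431 0.094 ]
drifttop [0.4502 0.3474 0.1147] [0.0015 0.0015] [0.4488 0.3466 0.116 ] [0.4513 0.3489 0.116 ]
collar [0.4493 0.3459 0.0678] [0.0021 0.0021] [0.4477 0.3433 0.074 ] [0.45   0.3517 0.074 ]
loc [0.6196 0.1783 0.077 ] [0.0026 0.0026] [0.6169 0.1773 0.078 ] [0.6217 0.1798 0.078 ]
hb [0.4897 0.1781 0.0767] [0.002 0.002] [0.4878 0.1774 0.078 ] [0.4912 0.18   0.078 ]
ha [ 0.6188 -0.1584  0.0767] [0.0027 0.0027] [ 0.6161 -0.1588  0.078 ] [ 0.6209 -0.1558  0.078 ]
fix [ 0.4881 -0.1584  0.0888] [0.0019 0.0019] [ 0.4863 -0.1581  0.0925] [ 0.4889 -0.1512  0.0925]
```

```bash
python3 - <<'E'
from h import *
np.set_printoptions(precision=4,suppress=True)
o=ctrl.get_obs();M=rot(o["eef_rot"]);print(M)
i,r,p=cam("wrist");print(r,p-o["eef_pos"])
# where does wrist view look at when tool yaw rotated so jaw along holder y: 
h=np.array([.0598,-.0054]);h/=np.linalg.norm(h);print(np.degrees(np.arctan2(h[1],h[0])))
jz=M[:,2];print("jaw yaw",np.degrees(np.arctan2(jz[1],jz[0])))
E
```

```text
[[ 0.9152 -0.0008  0.403 ]
 [-0.403  -0.0011  0.9152]
 [-0.0003 -1.     -0.0013]]
[[ 0.4023  0.866   0.2969]
 [ 0.9155 -0.3799 -0.1326]
 [-0.0021  0.3252 -0.9457]] [-0.0769  0.0345  0.142 ]
-5.159871746959461
jaw yaw 66.23528179503019
```

```bash
python3 -m pendant '[0.035,-0.023,0,0,0,2.5,0.0854, 0.035,-0.023,0,0,0,2.5,0.0854, 0.035,-0.023,0,0,0,2.5,0.0854, 0.035,-0.023,0,0,0,2.5,0.0854, 0.035,-0.023,0,0,0,2.5,0.0854, 0.035,-0.023,0,0,0,2.5,0.0854, 0.035,-0.023,0,0,0,2.5,0.0854, 0.035,-0.023,0,0,0,1.1,0.0854, 0,0,0,0,0,0,0.0854]'
python3 - <<'E'
from h import *
im,c=snap("wrist","w1");print(ctrl.get_obs()["eef_pos"])
for n in ("drift","bolt1"):
    for d in ctrl.silhouettes(n,"wrist"): print(n,d["score"],d["bbox"])
E
```

```text
time_s: 1.27
eef_pos: [0.5138, 0.3402, 0.2307]
eef_rot: [-0.706, 0.707, -0.033, 0.033]
wrist_force: [-0.6, 0.4, -0.5]
opening: 0.994
[0.51230328 0.34127298 0.23062398]
drift 0.79 [264.5, 113.3, 297.1, 146.6]
drift 0.69 [2.2, 343.7, 45.4, 360.4]
bolt1 0.79 [270.9, 231.5, 288.1, 254.0]
bolt1 0.6 [0.0, 72.4, 15.1, 117.5]
bolt1 0.52 [265.3, 180.2, 284.6, 201.8]
```

View pics/w1.png

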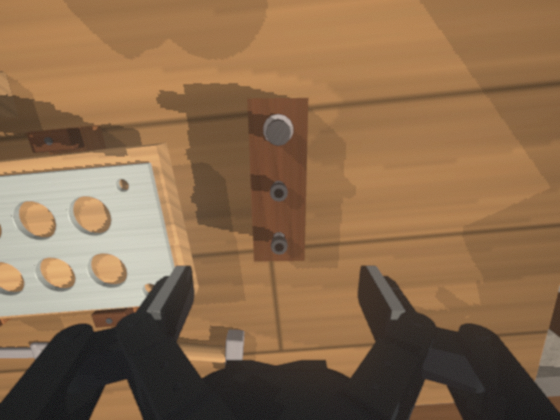

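```bash
python3 - <<'E'
from h import *
np.set_printoptions(precision=4,suppress=True)
im=cv2.imread("pics/w1.png");cv2.imwrite("pics/w1z.png",cv2.resize(im[90:270,100:320],None,fx=3.6,fy=3.3,interpolation=3))
c=cam("wrist");t=cam("top");s=cam("side")
for n,w,a,b,z in (("drift",(278.5,130),(128.6,262.6),(297.75,311.3),.116),("mid",(279,191),(136,235.4),(264.75,311.3),.094),("far",(279.5,245),(139.4,208.2),(232.75,302.5),.094)):
    x,e=tri([ray(c,w),ray(t,a),ray(s,b)]);print(n,x,np.round(e,4),plane(c,w,z),plane(t,a,z))
E
```

```text
drift [0.4481 0.3492 0.115 ] [0.0044 0.0022 0.0034] [0.4442 0.3514 0.116 ] [0.4488 0.3466 0.116 ]
mid [0.5075 0.3437 0.0924] [0.004  0.0026 0.0033] [0.5044 0.3469 0.094 ] [0.5072 0.3405 0.094 ]
far [0.5677 0.3389 0.0918] [0.0042 0.0025 0.0034] [0.5637 0.3423 0.094 ] [0.5673 0.3355 0.094 ]
```

View pics/w1z.png

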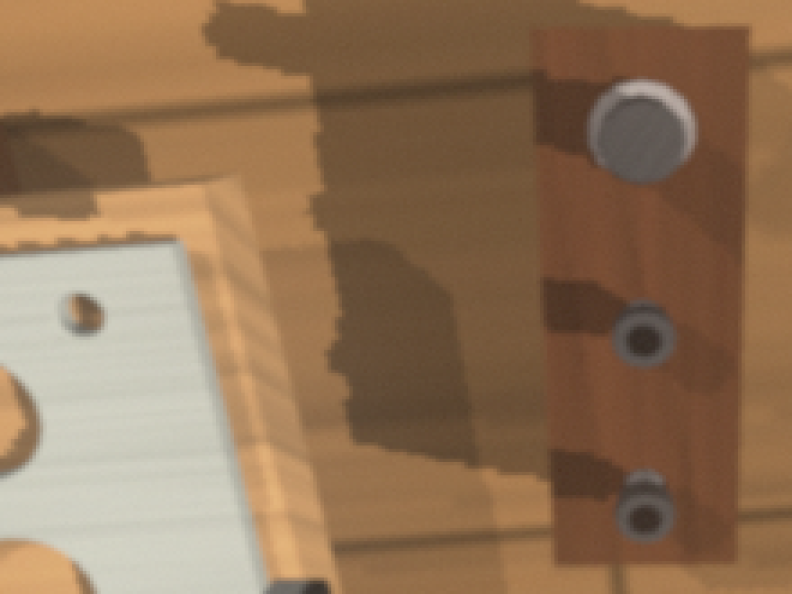

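```bash
python3 - <<'E'
from h import *
np.set_printoptions(precision=4,suppress=True)
o=ctrl.get_obs();print(o["eef_pos"],o["dq"])
im,c=snap("wrist","w2");o=ctrl.get_obs();print(o["eef_pos"])
for d in ctrl.silhouettes("drift","wrist")[:1]+ctrl.silhouettes("bolt1","wrist")[:3]: print(d["score"],d["bbox"])
cv2.imwrite("pics/w2z.png",cv2.resize(im[90:270,100:320],None,fx=3.6,fy=3.3,interpolation=3))
E
```

```text
[0.511  0.3425 0.2308] [ 0.0186 -0.009   0.0045 -0.0009 -0.0014 -0.0025]
[0.5108 0.3428 0.231 ]
0.9 [261.6, 117.7, 292.9, 148.3]
0.86 [265.0, 183.9, 281.7, 203.9]
0.84 [271.7, 235.2, 285.4, 257.5]
```

View pics/w2z.png

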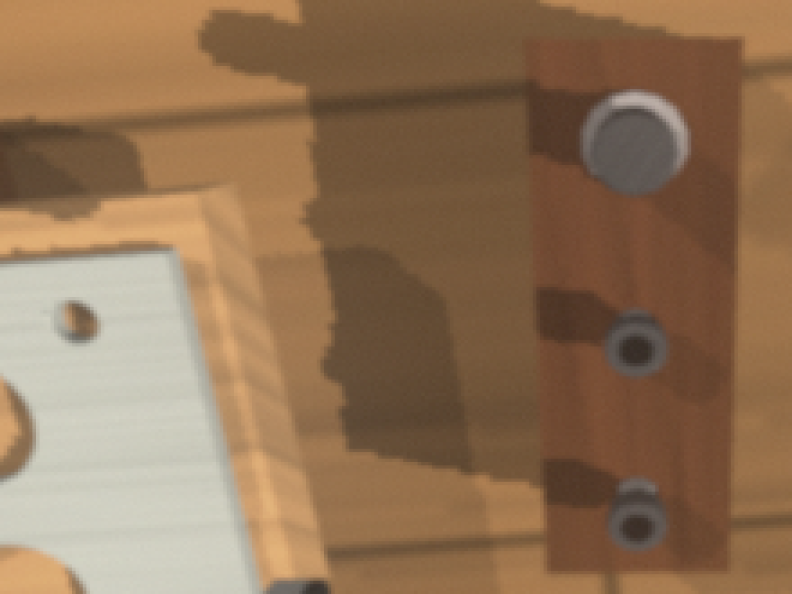

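```bash
python3 - <<'E'
from h import *
np.set_printoptions(precision=4,suppress=True)
c=cam("wrist");t=cam("top");s=cam("side")
for n,w,a,b,z in (("drift",(275.5,135.5),(128.6,262.6),(297.75,311.3),.116),("mid",(276.7,194.8),(136,235.4),(264.75,311.3),.094),("far",(276.9,248.5),(139.4,208.2),(232.75,302.5),.094)):
    x,e=tri([ray(c,w),ray(t,a),ray(s,b)]);print(n,x,np.round(e,4),plane(c,w,z),plane(t,a,z))
E
```

```text
drift [0.4496 0.348  0.1148] [0.0013 0.0013 0.002 ] [0.4485 0.3489 0.116 ] [0.4488 0.3466 0.116 ]
mid [0.5087 0.3428 0.0929] [0.0019 0.0024 0.0019] [0.5081 0.3448 0.094 ] [0.5072 0.3405 0.094 ]
far [0.5688 0.3379 0.0927] [0.0019 0.0023 0.0018] [0.5678 0.3398 0.094 ] [0.5673 0.3355 0.094 ]
```

```bash
python3 -m pendant '[0.031,-0.033,-0.008,0,0,0,0.0854, 0.031,-0.033,-0.008,0,0,0,0.0854, 0.031,-0.033,-0.008,0,0,0,0.0854, 0.031,-0.033,-0.008,0,0,0,0.0854, 0.031,-0.033,-0.008,0,0,0,0.0854, 0,0,0,0,0,0,0.0854, 0,0,0,0,0,0,0.0854,0,0,0,0,0,0,0.0854]'
python3 - <<'E'
from h import *
im,c=snap("wrist","w3");print(ctrl.get_obs()["eef_pos"])
u=proj(c,[.619,.1783,.078]).astype(int);print(u)
cv2.imwrite("pics/w3z.png",cv2.resize(im[u[1]-40:u[1]+40,u[0]-50:u[0]+50],None,fx=7,fy=7,interpolation=3))
E
```

```text
time_s: 2.58
eef_pos: [0.666, 0.1788, 0.1918]
eef_rot: [0.707, -0.706, 0.031, -0.031]
wrist_force: [-0.1, 0.8, 0.5]
opening: 0.999
[0.6660808  0.17873677 0.19183222]
[269 154]
```

View pics/w3.png

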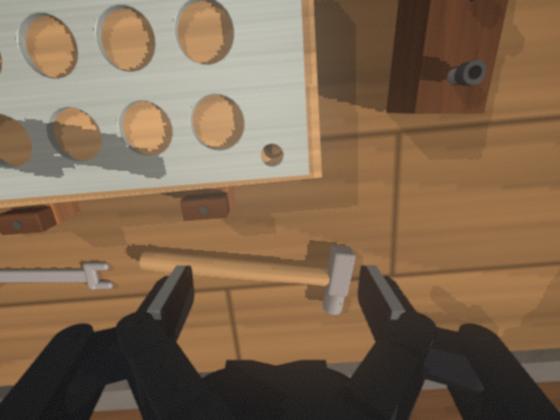

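View pics/w3z.png

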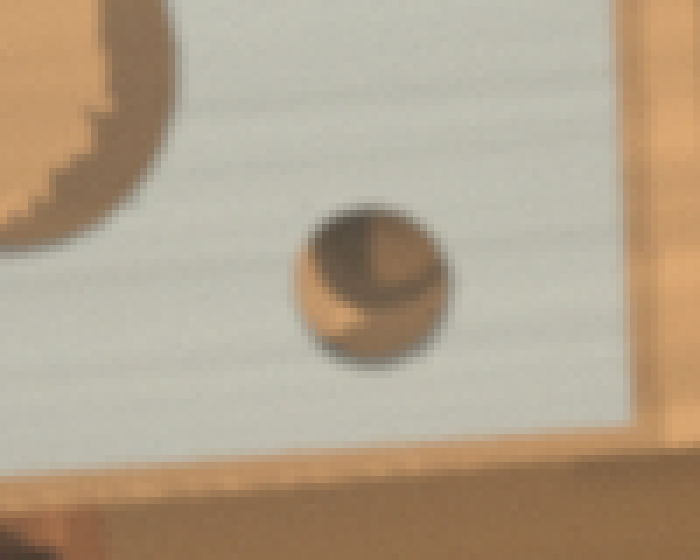

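```bash
python3 -m pendant '[0.012,0,-0.036,0,0,0,0.0854, 0.012,0,-0.036,0,0,0,0.0854, 0,0,0,0,0,0,0.0854,0,0,0,0,0,0,0.0854]'
python3 - <<'E'
from h import *
im,c=snap("wrist","w4");print(ctrl.get_obs()["eef_pos"])
u=proj(c,[.619,.1783,.078]).astype(int);print(u)
cv2.imwrite("pics/w4z.png",cv2.resize(im[u[1]-40:u[1]+40,u[0]-50:u[0]+50],None,fx=7,fy=7,interpolation=3))
E
```

```text
time_s: 3.12
eef_pos: [0.6909, 0.178, 0.1208]
eef_rot: [0.706, -0.706, 0.031, -0.032]
wrist_force: [0.7, -0.2, 0.4]
opening: 0.998
[0.69142349 0.17793025 0.12162023]
[265 130]
```

View pics/w4z.png

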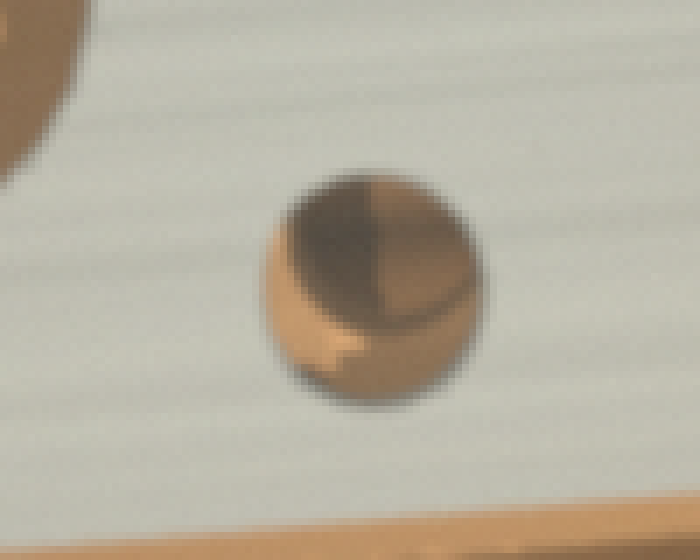

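```bash
python3 - <<'E'
from h import *
np.set_printoptions(precision=4,suppress=True)
im=cv2.imread("pics/w4.png");c=cam("wrist")
C=plane(c,(268.3,131.1),.078);print(C)
u=np.array([-.933,.361,0]);th=np.linspace(0,2*np.pi,90)
out=[]
for d in (4,5,6,7):
    z=cv2.resize(im[90:170,215:315],None,fx=4,fy=4,interpolation=3)
    for X,col in ((C,(0,0,255)),(C+[0,0,-.008],(0,255,0)),(C+u*d/1000+[0,0,-.008],(255,0,0))):
        q=[((proj(c,X+.01*np.array([np.cos(a),np.sin(a),0]))-[215,90])*4+1.5) for a in th]
        cv2.polylines(z,[np.int32(q)],True,col,1)
    cv2.putText(z,str(d),(5,20),0,.6,(0,0,0));out.append(z)
a=np.vstack([np.hstack(out[:2]),np.hstack(out[2:])]);cv2.imwrite("pics/ov1.png",cv2.resize(a,(750,600)))
E
```

```text
[0.6203 0.1802 0.078 ]
```

View pics/ov1.png

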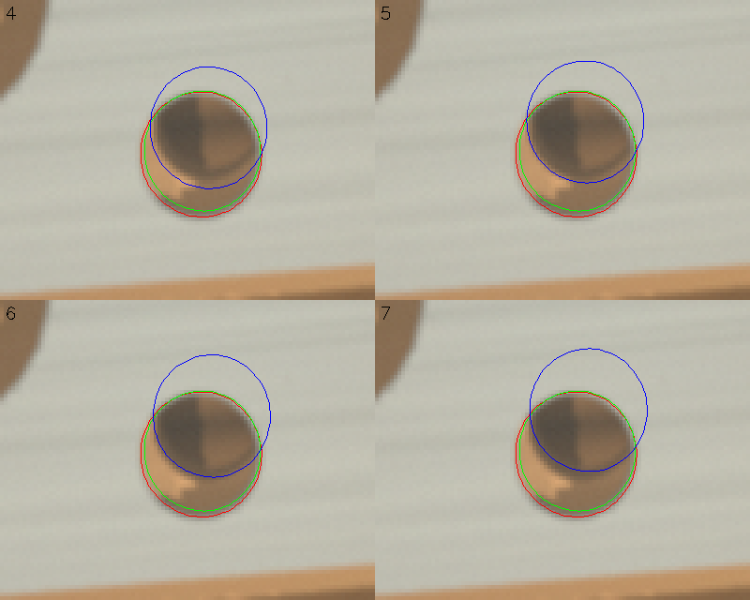

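```bash
python3 -m pendant '[0,0,0.04,0,0,0,0.0854, -0.020,0.014,0.04,0,0,0,0.0854, -0.04,0.028,0,0,0,0,0.0854, -0.04,0.028,0,0,0,0,0.0854, -0.04,0.028,0,0,0,0,0.0854, -0.04,0.028,0,0,0,0,0.0854, -0.04,0.028,0,0,0,0,0.0854, -0.022,0.016,-0.03,0,0,0,0.0854, 0,0,-0.03,0,0,0,0.0854, 0,0,0,0,0,0,0.0854,0,0,0,0,0,0,0.0854]'
python3 - <<'E'
from h import *
im,c=snap("wrist","w5");o=ctrl.get_obs();print(o["eef_pos"])
im,c=snap("side","s5")
cv2.imwrite("pics/s5z.png",cv2.resize(im[200:400,180:380],None,fx=3,fy=3,interpolation=3))
E
```

```text
time_s: 4.55
eef_pos: [0.45, 0.3477, 0.1416]
eef_rot: [0.707, -0.706, 0.031, -0.033]
wrist_force: [-0.0, 0.7, 0.5]
opening: 1.002
[0.45029036 0.34770732 0.14173851]
```

View pics/s5z.png

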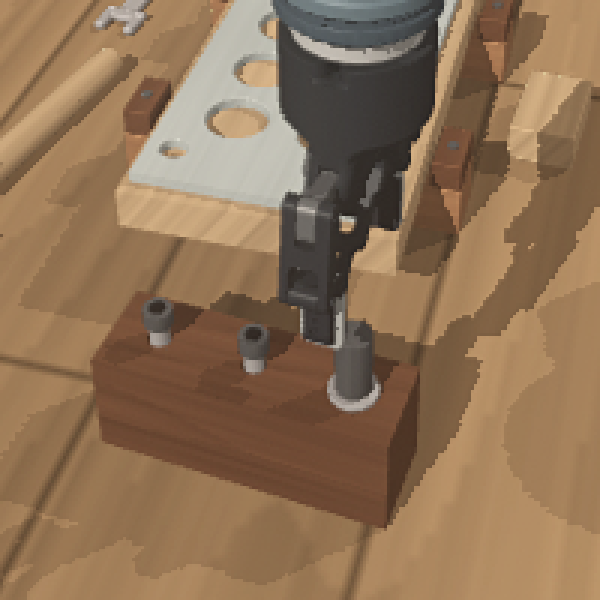

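View pics/w5.png

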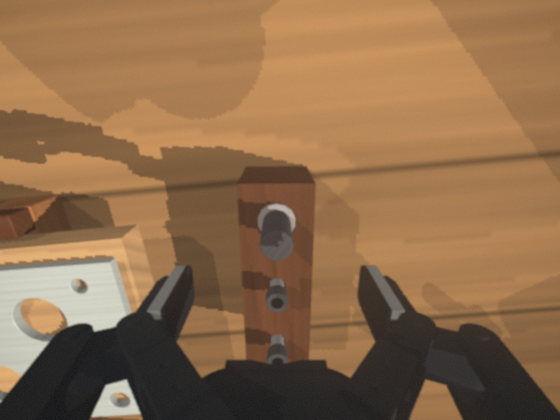

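```bash
python3 - <<'E'
from h import *
c=cam("wrist");im=cv2.imread("pics/w5.png")
print(plane(c,(277,243),.116),plane(c,(276,216),.074))
cv2.imwrite("pics/w5z.png",cv2.resize(im[190:310,220:340],None,fx=5,fy=5,interpolation=3))
E
```

```text
[0.44724948 0.34932584 0.116     ] [0.44462056 0.34901066 0.074     ]
```

View pics/w5z.png

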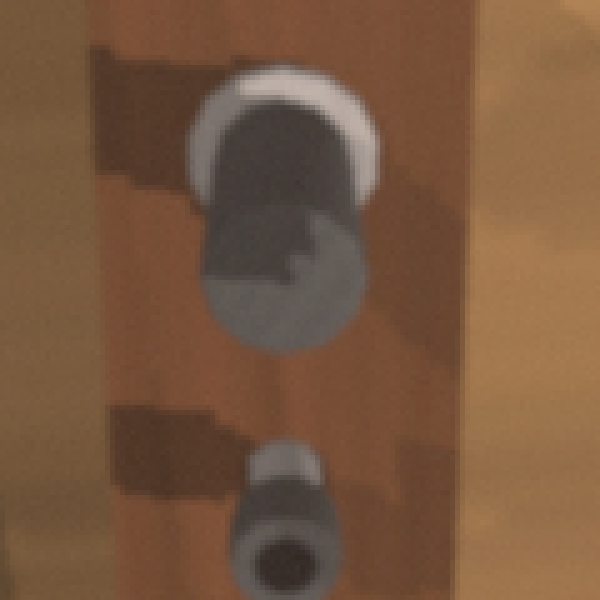

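```bash
python3 -m pendant '[-0.001,0.0005,-0.03,0,0,0,0.0854, 0,0,-0.022,0,0,0,0.0854, 0,0,-0.010,0,0,0,0.0854, 0,0,0,0,0,0,0.03, 0,0,0,0,0,0,0.015, 0,0,0,0,0,0,0.015, 0,0,0,0,0,0,0.015, 0,0,0,0,0,0,0.015]'
```

```text
time_s: 5.65
eef_pos: [0.4483, 0.3481, 0.0783]
eef_rot: [0.707, -0.706, 0.031, -0.032]
wrist_force: [-1.3, -0.5, 6.4]
opening: 0.246
```

```bash
python3 -m pendant '[0,0,0.01,0,0,0,0.015, 0,0,0.03,0,0,0,0.015, 0,0,0.04,0,0,0,0.015, 0,0,0.022,0,0,0,0.015, 0,0,0,0,0,0,0.015, 0,0,0,0,0,0,0.015]'
python3 - <<'E'
from h import *
im,c=snap("wrist","w6");o=ctrl.get_obs();print(o["eef_pos"],o["wrist_force"],o["torque"])
im,c=snap("side","s6");im2,c=snap("top","t6")
cv2.imwrite("pics/s6z.png",np.hstack([cv2.resize(im[200:350,210:340],None,fx=3,fy=3,interpolation=3),cv2.resize(im2[200:300,80:180],None,fx=4,fy=4.5,interpolation=3)]))
E
```

```text
time_s: 6.4
eef_pos: [0.4468, 0.3473, 0.178]
eef_rot: [-0.706, 0.707, -0.033, 0.031]
wrist_force: [-0.4, -0.1, -2.2]
opening: 0.237
[0.44661886 0.34718532 0.17756026] [-0.48072373  0.09100062 -1.13965483] [-0.0156547  -0.01281615  0.00439629]
```

View pics/s6z.png

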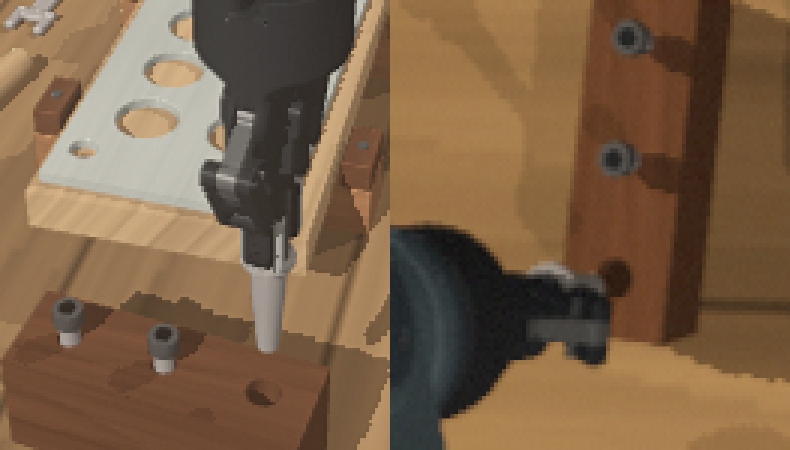

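View pics/w6.png

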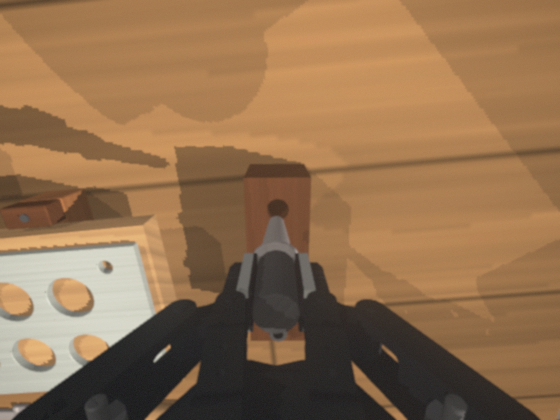

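```bash
python3 -m pendant '[0.02,-0.02,0,0,0,0,0.015, 0.03,-0.03,0,0,0,0,0.015, 0.03,-0.03,0,0,0,0,0.015, 0.03,-0.03,0,0,0,0,0.015, 0.03,-0.03,0,0,0,0,0.015, 0.02,-0.02,0,0,0,0,0.015, 0.01,-0.007,0,0,0,0,0.015, 0,0,0,0,0,0,0.015, 0,0,0,0,0,0,0.015,0,0,0,0,0,0,0.015]'
python3 - <<'E'
from h import *
np.set_printoptions(precision=4,suppress=True)
im,cw=snap("wrist","w7");o=ctrl.get_obs();print(o["eef_pos"],o["wrist_force"],o["torque"])
im1,c=snap("side","s7");im2,ct=snap("top","t7");o=ctrl.get_obs();print(o["eef_pos"])
X=o["eef_pos"]-np.array([0,0,.0723]);print("tip pred",X,proj(cw,X),proj(c,X),proj(ct,X))
cv2.imwrite("pics/s7z.png",np.hstack([cv2.resize(im1[180:280,190:290],None,fx=4,fy=4,interpolation=3),cv2.resize(im[150:350,220:340],None,fx=3,fy=2,interpolation=3)]))
E
```

```text
time_s: 7.8
eef_pos: [0.617, 0.1819, 0.1794]
eef_rot: [0.706, -0.706, 0.031, -0.031]
wrist_force: [0.2, -0.2, -1.5]
opening: 0.244
[0.6171 0.1817 0.1794] [ 0.5718  0.4314 -2.1915] [0.0343 0.014  0.0207]
[0.6173 0.1814 0.1794]
tip pred [0.6173 0.1814 0.1071] [274.4686 221.5286] [238.5347 239.0113] [208.9687 186.7644]
```

View pics/s7z.png

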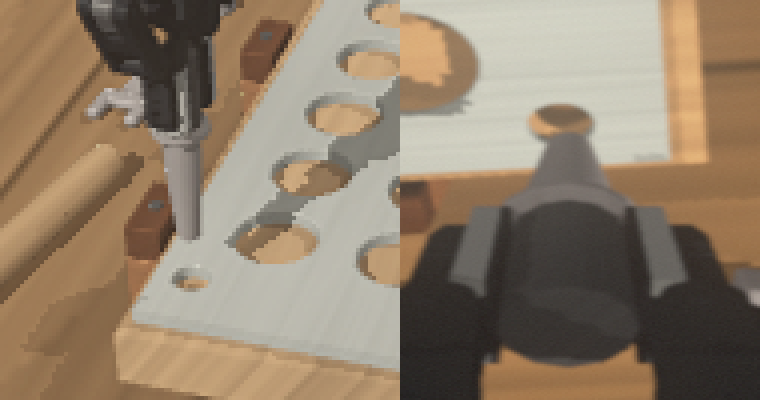

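View pics/w7.png

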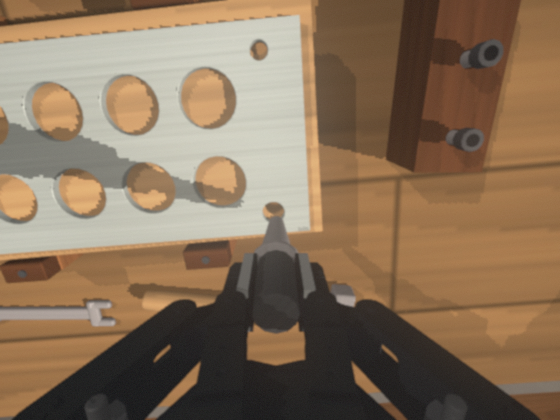

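```bash
python3 - <<'E'
from h import *
np.set_printoptions(precision=4,suppress=True)
cw=cam("wrist");c=cam("side");ct=cam("top")
X=np.array([.6171,.1817,.1071])
e=[proj(cw,X+[.006*np.cos(a),.006*np.sin(a),.0015]) for a in np.linspace(0,6.28,60)]+[proj(cw,X+[.0045*np.cos(a),.0045*np.sin(a),0]) for a in np.linspace(0,6.28,60)]
e=np.array(e);print("tip top row",e[:,1].min(),"cols",e[:60,0].min(),e[:60,0].max())
print("side tip",plane(c,(236.5,239),.1071),"hole side",plane(c,(237.5,249.75),.078),"hole wrist",plane(cw,(274.3,211),.078))
im=cv2.imread("pics/w7.png")
cv2.imwrite("pics/w7z.png",cv2.resize(im[190:250,240:310],None,fx=10,fy=10,interpolation=3))
E
```

```text
tip top row 214.19633208185786 cols 267.8041863388489 282.9945972480249
side tip [0.6214 0.1824 0.1071] hole side [0.6219 0.1807 0.078 ] hole wrist [0.6192 0.1805 0.078 ]
```

View pics/w7z.png

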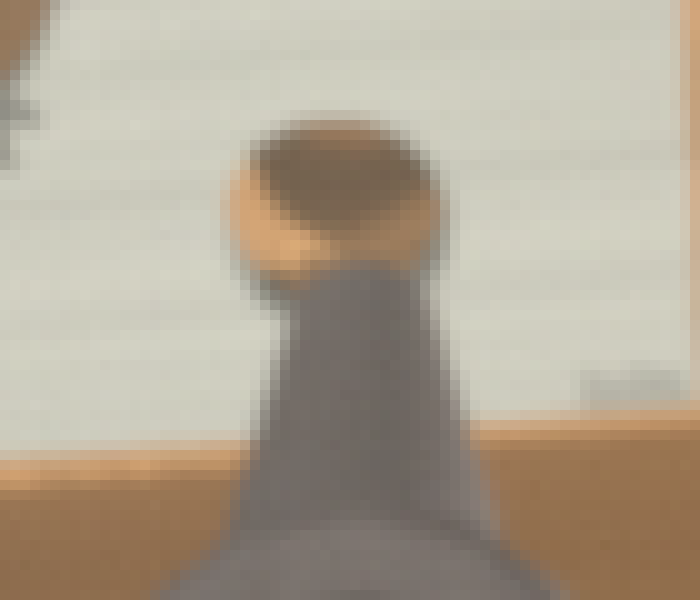

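```bash
python3 -m pendant '[-0.0023,-0.0010,-0.012,0,0,0,0.015, 0,0,-0.012,0,0,0,0.015, 0,0,0,0,0,0,0.015, 0,0,0,0,0,0,0.015,0,0,0,0,0,0,0.015]'
python3 - <<'E'
from h import *
np.set_printoptions(precision=4,suppress=True)
im,cw=snap("wrist","w8");o=ctrl.get_obs();print(o["eef_pos"],o["wrist_force"],o["torque"])
im1,c=snap("side","s8")
X=o["eef_pos"]-np.array([0,0,.0723])
e=np.array([proj(cw,X+[.006*np.cos(a),.006*np.sin(a),.0015]) for a in np.linspace(0,6.28,60)]+[proj(cw,X+[.0045*np.cos(a),.0045*np.sin(a),0]) for a in np.linspace(0,6.28,60)])
print("tip top row",e[:,1].min(),"cols",e[:60,0].min(),e[:60,0].max())
cv2.imwrite("pics/s8z.png",np.hstack([cv2.resize(im1[210:270,210:260],None,fx=8,fy=8,interpolation=3),cv2.resize(im[190:250,245:295],None,fx=8,fy=8,interpolation=3)]))
E
```

```text
time_s: 8.57
eef_pos: [0.6158, 0.1798, 0.1557]
eef_rot: [0.706, -0.706, 0.032, -0.032]
wrist_force: [-0.2, 0.7, -2.1]
opening: 0.24
[0.6158 0.1798 0.1558] [ 0.1213 -0.5859 -1.8984] [-0.0821  0.0238  0.0334]
tip top row 214.5013138251463 cols 267.46097361978707 282.6532302556238
```

View pics/s8z.png

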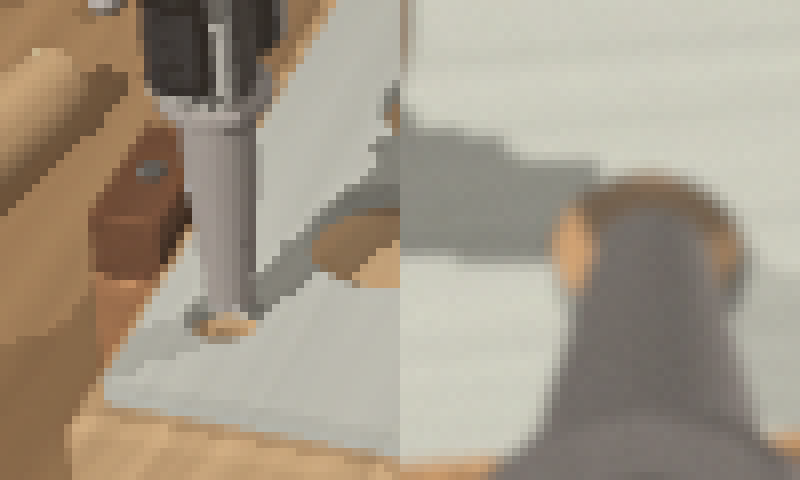

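```bash
python3 - <<'E'
from h import *
np.set_printoptions(precision=4,suppress=True)
cw=cam("wrist");c=cam("side")
a=plane(cw,(276.2,211.5),.078)+[.010,0,0];b=plane(cw,(277.3,215),.085)+[.006,0,0]
print(a,b,b-a)
a=plane(c,(228/8+210,322/8+210),.078);b=plane(c,(230/8+210,312/8+210),.0835)
print(a,b,b-a)
E
```

```text
[0.6199 0.1813 0.078 ] [0.6164 0.1821 0.085 ] [-0.0035  0.0008  0.007 ]
[0.6193 0.1817 0.078 ] [0.6175 0.1841 0.0835] [-0.0018  0.0024  0.0055]
```

```bash
python3 -m pendant '[0,0,-0.004,0,0,0,0.015, 0,0,-0.003,0,0,0,0.015, 0,0,0,0,0,0,0.015]'; python3 -m pendant '[0,0,-0.003,0,0,0,0.015, 0,0,0,0,0,0,0.015]';  python3 -m pendant '[0,0,-0.002,0,0,0,0.015, 0,0,0,0,0,0,0.015]'
```

```text
time_s: 9.05
eef_pos: [0.6151, 0.1797, 0.1477]
eef_rot: [-0.706, 0.706, -0.032, 0.032]
wrist_force: [-0.1, -0.1, -2.8]
opening: 0.242
time_s: 9.3
eef_pos: [0.6152, 0.1798, 0.1449]
eef_rot: [-0.706, 0.706, -0.032, 0.032]
wrist_force: [-0.3, 0.3, -2.1]
opening: 0.244
time_s: 9.55
eef_pos: [0.6153, 0.1798, 0.1431]
eef_rot: [-0.706, 0.706, -0.032, 0.032]
wrist_force: [0.4, -1.1, -1.2]
opening: 0.236
```

```bash
for i in 1; do python3 -m pendant '[0,0,-0.002,0,0,0,0.015, 0,0,0,0,0,0,0.015]'; done;  python3 -m pendant '[0,0,-0.001,0,0,0,0.015, 0,0,0,0,0,0,0.015]'
```

```text
time_s: 9.8
eef_pos: [0.6153, 0.1797, 0.1411]
eef_rot: [-0.706, 0.706, -0.032, 0.032]
wrist_force: [0.5, 0.3, -1.4]
opening: 0.24
time_s: 10.05
eef_pos: [0.6154, 0.1798, 0.1402]
eef_rot: [-0.706, 0.706, -0.032, 0.032]
wrist_force: [-0.5, -0.6, -1.7]
opening: 0.245
```

```bash
python3 -m pendant '[0,0,-0.002,0,0,0,0.015, 0,0,0,0,0,0,0.015]';  python3 -m pendant '[0,0,-0.002,0,0,0,0.015, 0,0,0,0,0,0,0.015]'
```

```text
time_s: 10.3
eef_pos: [0.6154, 0.1797, 0.1381]
eef_rot: [-0.706, 0.706, -0.032, 0.032]
wrist_force: [0.6, -1.0, -1.9]
opening: 0.24
time_s: 10.55
eef_pos: [0.6155, 0.1797, 0.1362]
eef_rot: [0.706, -0.706, 0.032, -0.032]
wrist_force: [0.3, 0.1, -2.9]
opening: 0.241
```

```bash
python3 -m pendant '[-0.0015,0.0006,-0.001,0,0,0,0.015, -0.0015,0.0005,-0.001,0,0,0,0.015, 0,0,0,0,0,0,0.015,0,0,0,0,0,0,0.015]';  python3 -m pendant '[0,0,-0.003,0,0,0,0.015, 0,0,0,0,0,0,0.015]'
```

```text
time_s: 11.05
eef_pos: [0.6128, 0.1809, 0.1347]
eef_rot: [0.706, -0.706, 0.032, -0.032]
wrist_force: [1.9, -0.4, 0.1]
opening: 0.242
time_s: 11.3
eef_pos: [0.6123, 0.181, 0.1309]
eef_rot: [0.706, -0.706, 0.032, -0.032]
wrist_force: [3.6, 0.1, -1.0]
opening: 0.242
```

```bash
python3 -m pendant '[0,0,-0.003,0,0,0,0.015, 0,0,0,0,0,0,0.015]';  python3 -m pendant '[0,0,-0.003,0,0,0,0.015, 0,0,0,0,0,0,0.015]'
```

```text
time_s: 11.55
eef_pos: [0.6122, 0.1809, 0.1278]
eef_rot: [0.706, -0.706, 0.032, -0.032]
wrist_force: [2.9, -0.2, -1.6]
opening: 0.241
time_s: 11.8
eef_pos: [0.6122, 0.1809, 0.1249]
eef_rot: [0.706, -0.706, 0.032, -0.032]
wrist_force: [2.8, 0.3, -1.2]
opening: 0.239
```

```bash
python3 -m pendant '[0,0,-0.003,0,0,0,0.015, 0,0,0,0,0,0,0.015]';  python3 -m pendant '[0,0,-0.003,0,0,0,0.015, 0,0,0,0,0,0,0.015]'; python3 -m pendant '[0,0,-0.003,0,0,0,0.015, 0,0,0,0,0,0,0.015]'
```

```text
time_s: 12.05
eef_pos: [0.6123, 0.1809, 0.122]
eef_rot: [0.706, -0.706, 0.032, -0.032]
wrist_force: [3.3, -0.2, -2.7]
opening: 0.244
time_s: 12.3
eef_pos: [0.6123, 0.1809, 0.119]
eef_rot: [0.706, -0.706, 0.032, -0.032]
wrist_force: [2.9, 0.5, -2.1]
opening: 0.244
time_s: 12.55
eef_pos: [0.6123, 0.1809, 0.116]
eef_rot: [0.706, -0.706, 0.032, -0.032]
wrist_force: [3.7, -0.2, -2.0]
opening: 0.24
```

```bash
python3 -m pendant '[0,0,-0.003,0,0,0,0.015, 0,0,0,0,0,0,0.015]';  python3 -m pendant '[0,0,-0.003,0,0,0,0.015, 0,0,0,0,0,0,0.015]'; python3 -m pendant '[0,0,-0.002,0,0,0,0.015, 0,0,0,0,0,0,0.015]'
```

```text
time_s: 12.8
eef_pos: [0.6124, 0.1809, 0.113]
eef_rot: [0.706, -0.706, 0.032, -0.032]
wrist_force: [4.1, 1.3, -1.1]
opening: 0.24
time_s: 13.05
eef_pos: [0.6124, 0.181, 0.11]
eef_rot: [0.706, -0.706, 0.032, -0.032]
wrist_force: [3.7, 1.0, -1.8]
opening: 0.237
time_s: 13.3
eef_pos: [0.6124, 0.1809, 0.1082]
eef_rot: [0.706, -0.706, 0.032, -0.032]
wrist_force: [3.0, 1.7, -1.3]
opening: 0.243
```

```bash
python3 -m pendant '[0,0,-0.002,0,0,0,0.015, 0,0,0,0,0,0,0.015]';  python3 -m pendant '[0,0,-0.002,0,0,0,0.015, 0,0,0,0,0,0,0.015]'; python3 -m pendant '[0,0,-0.001,0,0,0,0.015, 0,0,0,0,0,0,0.015]'
```

```text
time_s: 13.55
eef_pos: [0.6124, 0.181, 0.1062]
eef_rot: [0.706, -0.706, 0.032, -0.032]
wrist_force: [3.7, 2.3, -1.6]
opening: 0.238
time_s: 13.8
eef_pos: [0.6124, 0.181, 0.1041]
eef_rot: [0.706, -0.706, 0.032, -0.032]
wrist_force: [3.7, 2.5, -0.9]
opening: 0.241
time_s: 14.05
eef_pos: [0.6124, 0.181, 0.1032]
eef_rot: [0.706, -0.706, 0.032, -0.032]
wrist_force: [4.5, 1.8, -0.8]
opening: 0.243
```

```bash
python3 -m pendant '[0.0002,0.0006,0,0,0,0,0.015, 0,0,0,0,0,0,0.015]';  python3 -m pendant '[0,0,-0.002,0,0,0,0.015, 0,0,0,0,0,0,0.015]'
```

```text
time_s: 14.3
eef_pos: [0.6125, 0.1811, 0.1032]
eef_rot: [-0.706, 0.707, -0.032, 0.032]
wrist_force: [2.1, -0.3, -1.4]
opening: 0.24
time_s: 14.55
eef_pos: [0.6125, 0.1813, 0.1009]
eef_rot: [-0.706, 0.706, -0.032, 0.032]
wrist_force: [2.9, -0.1, -2.6]
opening: 0.24
```

```bash
python3 -m pendant '[0,0,-0.0015,0,0,0,0.015, 0,0,0,0,0,0,0.015]';  python3 -m pendant '[0,0,-0.0015,0,0,0,0.015, 0,0,0,0,0,0,0.015]';  python3 -m pendant '[0,0,-0.0015,0,0,0,0.015, 0,0,0,0,0,0,0.015]'
```

```text
time_s: 14.8
eef_pos: [0.6125, 0.1813, 0.0996]
eef_rot: [-0.706, 0.706, -0.032, 0.032]
wrist_force: [3.5, -0.7, -1.2]
opening: 0.242
time_s: 15.05
eef_pos: [0.6126, 0.1814, 0.0982]
eef_rot: [-0.706, 0.706, -0.032, 0.032]
wrist_force: [2.8, 0.8, -1.4]
opening: 0.242
time_s: 15.3
eef_pos: [0.6127, 0.1814, 0.0966]
eef_rot: [-0.706, 0.706, -0.032, 0.032]
wrist_force: [3.9, -0.4, -0.6]
opening: 0.24
```

```bash
python3 -m pendant '[0,0,-0.0015,0,0,0,0.015, 0,0,0,0,0,0,0.015]';  python3 -m pendant '[0,0,-0.0015,0,0,0,0.015, 0,0,0,0,0,0,0.015]';  python3 -m pendant '[0,0,-0.0015,0,0,0,0.015, 0,0,0,0,0,0,0.015]'
```

```text
time_s: 15.55
eef_pos: [0.6127, 0.1814, 0.0952]
eef_rot: [-0.706, 0.706, -0.032, 0.032]
wrist_force: [3.9, -0.6, -0.7]
opening: 0.236
time_s: 15.8
eef_pos: [0.6127, 0.1814, 0.0937]
eef_rot: [-0.706, 0.706, -0.032, 0.032]
wrist_force: [3.7, -1.0, -0.5]
opening: 0.243
time_s: 16.05
eef_pos: [0.6127, 0.1814, 0.0922]
eef_rot: [0.706, -0.706, 0.032, -0.032]
wrist_force: [4.1, 0.3, -0.6]
opening: 0.24
```

```bash
python3 -m pendant '[0,0,-0.002,0,0,0,0.015, 0,0,0,0,0,0,0.015]';  python3 -m pendant '[0,0,-0.0015,0,0,0,0.015, 0,0,0,0,0,0,0.015]';  python3 -m pendant '[0,0,-0.001,0,0,0,0.015, 0,0,0,0,0,0,0.015]'
```

```text
time_s: 16.3
eef_pos: [0.6128, 0.1814, 0.0902]
eef_rot: [0.706, -0.706, 0.032, -0.032]
wrist_force: [5.0, -0.9, -1.4]
opening: 0.24
time_s: 16.55
eef_pos: [0.6127, 0.1814, 0.0887]
eef_rot: [-0.706, 0.706, -0.032, 0.032]
wrist_force: [4.8, -1.2, -0.2]
opening: 0.243
time_s: 16.8
eef_pos: [0.6128, 0.1814, 0.0878]
eef_rot: [-0.706, 0.706, -0.032, 0.032]
wrist_force: [4.2, -1.1, -0.6]
opening: 0.245
```

```bash
python3 -m pendant '[0,0,-0.001,0,0,0,0.015, 0,0,0,0,0,0,0.015]';  python3 -m pendant '[0,0,-0.0007,0,0,0,0.015, 0,0,0,0,0,0,0.015]'
```

```text
time_s: 17.05
eef_pos: [0.6128, 0.1814, 0.0868]
eef_rot: [0.706, -0.706, 0.032, -0.032]
wrist_force: [4.7, -0.4, 0.1]
opening: 0.242
time_s: 17.3
eef_pos: [0.6128, 0.1814, 0.0863]
eef_rot: [0.706, -0.706, 0.032, -0.032]
wrist_force: [3.8, -1.4, 2.2]
opening: 0.243
```

```bash
python3 - <<'E'
from h import *
im1,c=snap("side","s9");im,cw=snap("wrist","w9")
cv2.imwrite("pics/s9z.png",np.hstack([cv2.resize(im1[200:270,200:270],None,fx=6,fy=6,interpolation=3),cv2.resize(im[150:360,220:340],None,fx=3,fy=2,interpolation=3)]))
E
```

```text
(no output)
```

View pics/s9z.png

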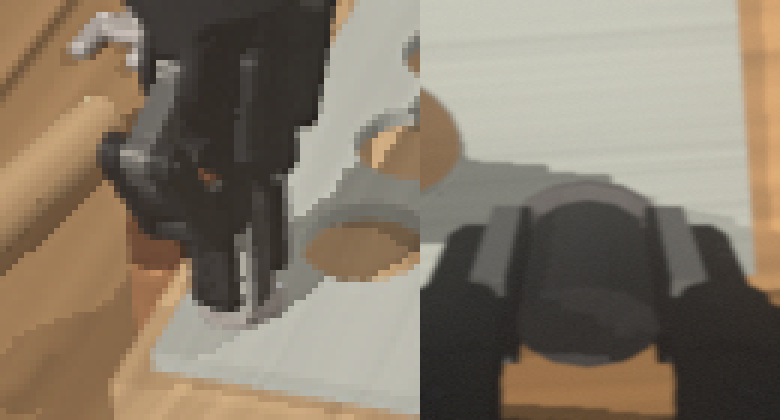

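```bash
python3 -m pendant '[0,0,-0.0005,0,0,0,0.015, 0,0,0,0,0,0,0.015]';  python3 -m pendant '[0,0,-0.0005,0,0,0,0.015, 0,0,0,0,0,0,0.015]'
```

```text
time_s: 17.65
eef_pos: [0.6129, 0.1815, 0.0863]
eef_rot: [-0.706, 0.706, -0.032, 0.032]
wrist_force: [3.5, -1.5, 5.7]
opening: 0.242
time_s: 17.9
eef_pos: [0.6129, 0.1814, 0.0863]
eef_rot: [-0.706, 0.706, -0.032, 0.032]
wrist_force: [2.3, -2.9, 8.4]
opening: 0.238
```

```bash
python3 -m pendant '[0,0,0.001,0,0,0,0.04, 0,0,0,0,0,0,0.0854, 0,0,0,0,0,0,0.0854, 0,0,0.01,0,0,0,0.0854, 0,0,0.03,0,0,0,0.0854, 0,0,0.04,0,0,0,0.0854, 0,0,0.03,0,0,0,0.0854, -0.03,0,0,0,0,0,0.0854, -0.03,0,0,0,0,0,0.0854, -0.03,0,0,0,0,0,0.0854,-0.02,0,0,0,0,0,0.0854, 0,0,0,0,0,0,0.0854]'
python3 -m pendant '[0,0,0,0,0,0,0.0854]'
python3 - <<'E'
from h import *
im1,c=snap("side","s10");im,cw=snap("wrist","w10");print(ctrl.get_obs()["eef_pos"])
cv2.imwrite("pics/s10z.png",cv2.resize(im1[160:290,215:365],None,fx=5,fy=4.5,interpolation=3))
E
```

```text
time_s: 19.4
eef_pos: [0.5018, 0.1817, 0.1968]
eef_rot: [0.706, -0.706, 0.031, -0.032]
wrist_force: [-0.1, -0.2, -0.3]
opening: 0.997
time_s: 19.52
eef_pos: [0.5035, 0.1815, 0.1968]
eef_rot: [0.706, -0.706, 0.031, -0.032]
wrist_force: [0.4, -0.0, -0.4]
opening: 1.002
[0.50353579 0.18136025 0.1964218 ]
```

View pics/s10z.png

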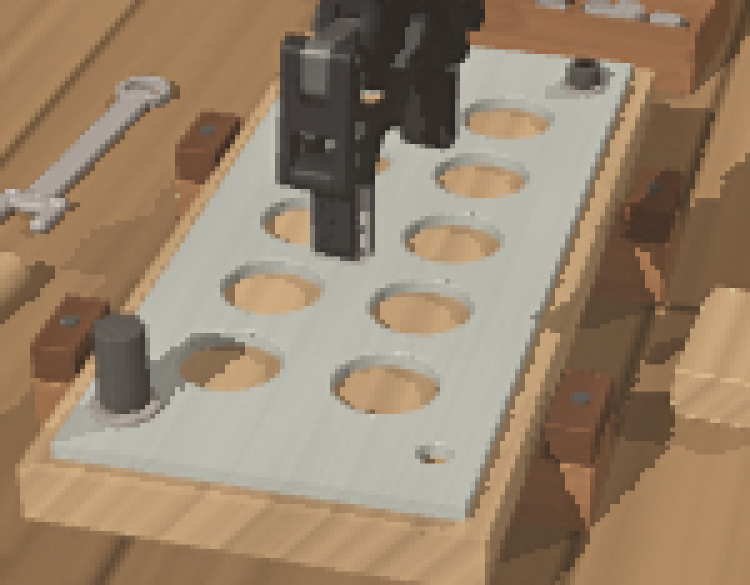

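View pics/w10.png

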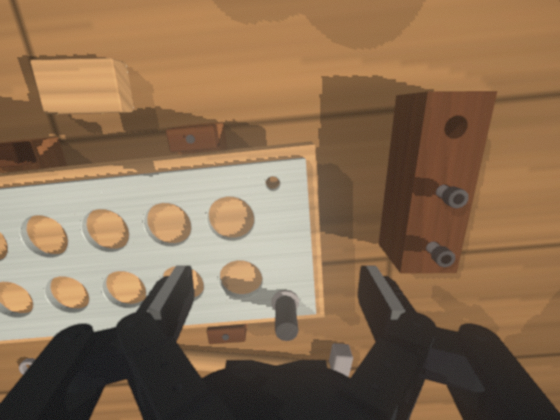

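```bash
python3 - <<'E'
from h import *
np.set_printoptions(precision=4,suppress=True)
cw=cam("wrist");o=ctrl.get_obs();print(o["eef_pos"])
im,_=snap("wrist","w11");t,_=snap("top","t11");s,_=snap("side","s11")
def up(a,f):return cv2.resize(a,None,fx=f,fy=f,interpolation=3)
cv2.imwrite("pics/m11.png",np.hstack([up(im[160:205,250:295],8),up(im[280:330,265:310],7.2)]))
cv2.imwrite("pics/n11.png",np.hstack([up(t[170:270,195:235],5.5),up(s[230:290,280:330],9.17)[:550]]))
E
```

```text
[0.5035 0.1814 0.1964]
```

View pics/m11.png

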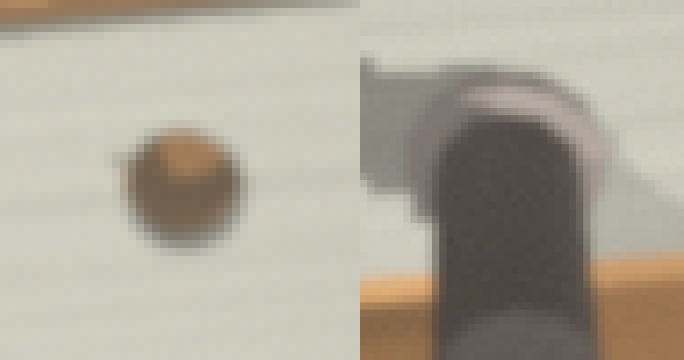

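View pics/n11.png

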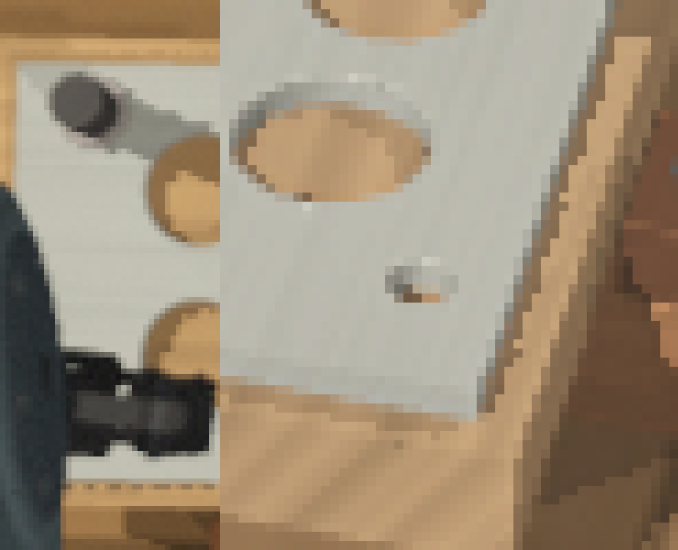

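```bash
python3 - <<'E'
from h import *
np.set_printoptions(precision=4,suppress=True)
cw=cam("wrist");cs=cam("side");ct=cam("top")
print("hb wrist",plane(cw,(273,183.25),.078),"side",plane(cs,(301.9,260.6),.078), tri([ray(cw,(273,183.25)),ray(cs,(301.9,260.6))]))
print("drift wrist",plane(cw,(285.8,290.4),.081)+[.015,0,0])
E
```

```text
hb wrist [0.4836 0.1811 0.078 ] side [0.4857 0.1798 0.078 ] (array([0.4844, 0.1811, 0.0789]), [0.0010352866846255347, 0.001035286684625304])
drift wrist [0.6129 0.1838 0.081 ]
```

```bash
python3 -m pendant '[0.0015,0.03,0,0,0,0,0.0854, 0.001,0.035,0,0,0,0,0.0854, 0.001,0.035,0,0,0,0,0.0854, 0.001,0.035,0,0,0,0,0.0854, 0.001,0.0265,-0.03,0,0,0,0.0854, 0,0,-0.03,0,0,0,0.0854, 0,0,0,0,0,0,0.0854, 0,0,0,0,0,0,0.0854, 0,0,0,0,0,0,0.0854]'
python3 - <<'E'
from h import *
np.set_printoptions(precision=4,suppress=True)
im,c=snap("wrist","w12");o=ctrl.get_obs();print(o["eef_pos"])
print(proj(c,[.509,.3428,.094]))
cv2.imwrite("pics/w12z.png",cv2.resize(im[180:300,220:340],None,fx=5,fy=5,interpolation=3))
E
```

```text
time_s: 20.9
eef_pos: [0.5094, 0.3431, 0.1379]
eef_rot: [0.707, -0.706, 0.031, -0.033]
wrist_force: [0.2, -1.1, 0.3]
opening: 1.001
[0.5092 0.343  0.1378]
[274.4151 235.1986]
```

View pics/w12z.png

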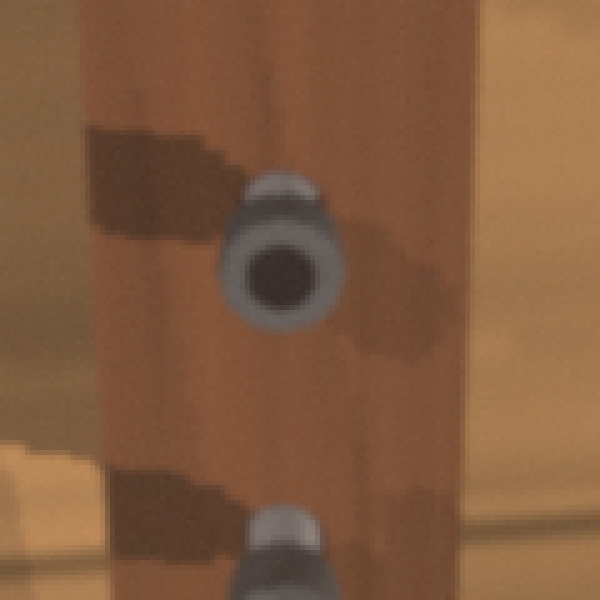

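```bash
python3 -m pendant '[0,0,-0.03,0,0,0,0.0854, 0,0,-0.0243,0,0,0,0.0854, 0,0,0,0,0,0,0.03, 0,0,0,0,0,0,0.01, 0,0,0,0,0,0,0.01, 0,0,0,0,0,0,0.01]'; python3 -m pendant '[0,0,0,0,0,0,0.01, 0,0,0,0,0,0,0.01]'
```

```text
time_s: 21.7
eef_pos: [0.509, 0.3434, 0.0833]
eef_rot: [0.707, -0.706, 0.031, -0.033]
wrist_force: [-0.5, -0.8, 4.6]
opening: 0.172
time_s: 21.95
eef_pos: [0.5092, 0.3434, 0.0833]
eef_rot: [0.707, -0.706, 0.031, -0.033]
wrist_force: [-1.1, -0.2, 6.6]
opening: 0.172
```

```bash
python3 -m pendant '[0,0,0.01,0,0,0,0.01, 0,0,0.03,0,0,0,0.01, 0,0,0.035,0,0,0,0.01, 0,0,0,0,0,0,0.01, 0,0,0,0,0,0,0.01]'
python3 - <<'E'
from h import *
np.set_printoptions(precision=4,suppress=True)
o=ctrl.get_obs();print(o["eef_pos"],o["wrist_force"]);im1,c=snap("side","s13");im,cw=snap("wrist","w13")
cv2.imwrite("pics/s13z.png",np.hstack([cv2.resize(im1[230:360,210:330],None,fx=4,fy=4,interpolation=3),cv2.resize(im[200:330,220:320],None,fx=3,fy=4,interpolation=3)]))
E
```

```text
time_s: 22.58
eef_pos: [0.5075, 0.3427, 0.1562]
eef_rot: [-0.706, 0.707, -0.032, 0.032]
wrist_force: [0.9, -0.4, -1.1]
opening: 0.176
[0.5075 0.3427 0.1562] [ 0.9408 -0.4192 -1.1191]
```

View pics/s13z.png

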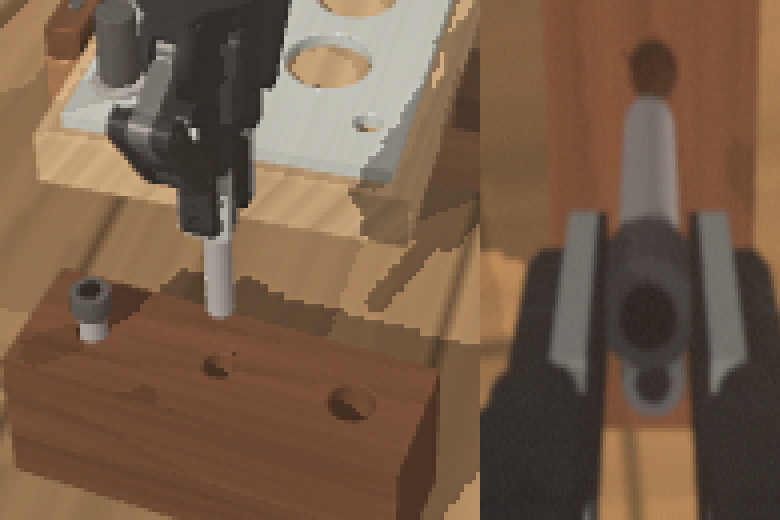

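```bash
python3 -m pendant '[-0.004,-0.025,0,0,0,0,0.01, -0.005,-0.035,0,0,0,0,0.01, -0.005,-0.035,0,0,0,0,0.01, -0.005,-0.035,0,0,0,0,0.01, -0.0045,-0.025,0,0,0,0,0.01, -0.001,-0.008,-0.01,0,0,0,0.01, 0,0,-0.005,0,0,0,0.01, 0,0,0,0,0,0,0.01, 0,0,0,0,0,0,0.01, 0,0,0,0,0,0,0.01]'
cat > look.py <<'E'
from h import *
import sys
np.set_printoptions(precision=4,suppress=True)
n,hx,hy=sys.argv[1],float(sys.argv[2]),float(sys.argv[3])
im,cw=snap("wrist","w"+n);o=ctrl.get_obs();print(o["eef_pos"],o["wrist_force"])
im1,cs=snap("side","s"+n)
H=[hx,hy,.078];a=proj(cw,H).astype(int);b=proj(cs,H).astype(int)
ax,ay=a[0]-25,a[1]-25;bx,by=b[0]-25,b[1]-30
print("crops side",bx,by,"wrist",ax,ay)
cv2.imwrite(f"pics/z{n}.png",np.hstack([cv2.resize(im1[by:by+50,bx:bx+50],(400,400),interpolation=3),cv2.resize(im[ay:ay+50,ax:ax+50],(400,400),interpolation=3)]))
E
python3 look.py 14 .4842 .1797
```

```text
time_s: 23.92
eef_pos: [0.4838, 0.1805, 0.142]
eef_rot: [0.706, -0.706, 0.031, -0.032]
wrist_force: [-0.0, -0.3, -0.5]
opening: 0.177
[0.4838 0.1804 0.142 ] [ 0.0909  0.3363 -0.2589]
crops side 277 230 wrist 249 200
```

View pics/z14.png

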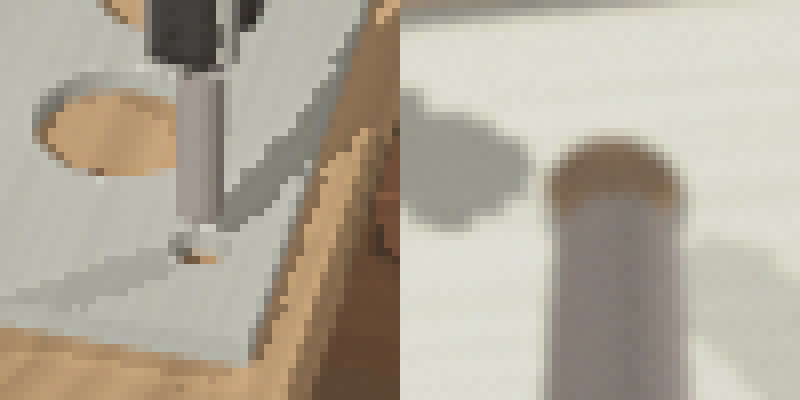

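```bash
python3 - <<'E'
from h import *
np.set_printoptions(precision=4,suppress=True)
cw=cam("wrist");c=cam("side")
a=plane(cw,(275.8,216.6),.078)+[.007,0,0]
for z,r in ((.0887,.005),(.0897,.006)):
    b=plane(cw,(276.0,223.75),z)+[r,0,0];print(a,b,b-a)
a=plane(c,(301.5,260.9),.078);b=plane(c,(301.9,256.9),.0887);print(a,b,b-a)
E
```

```text
[0.484  0.1815 0.078 ] [0.4836 0.1815 0.0887] [-0.0005  0.      0.0107]
[0.484  0.1815 0.078 ] [0.4842 0.1816 0.0897] [0.0001 0.     0.0117]
[0.4863 0.1809 0.078 ] [0.4855 0.1812 0.0887] [-0.0008  0.0004  0.0107]
```

```bash
python3 -m pendant '[0.0004,-0.0001,-0.006,0,0,0,0.01, 0,0,-0.003,0,0,0,0.01, 0,0,0,0,0,0,0.01]'; python3 -m pendant '[0,0,-0.002,0,0,0,0.01, 0,0,0,0,0,0,0.01]'; python3 -m pendant '[0,0,-0.002,0,0,0,0.01, 0,0,0,0,0,0,0.01]'
```

```text
time_s: 24.4
eef_pos: [0.4837, 0.1798, 0.1323]
eef_rot: [-0.706, 0.706, -0.032, 0.032]
wrist_force: [-0.0, -0.3, -2.3]
opening: 0.176
time_s: 24.65
eef_pos: [0.4839, 0.1798, 0.1307]
eef_rot: [-0.706, 0.706, -0.032, 0.032]
wrist_force: [0.1, 0.1, -1.4]
opening: 0.175
time_s: 24.9
eef_pos: [0.4839, 0.1798, 0.1286]
eef_rot: [-0.706, 0.706, -0.032, 0.032]
wrist_force: [0.3, -0.1, -0.7]
opening: 0.17
```

Foot about 0.075, no contact; go on down through the blank edge at 0.070.

```bash
python3 -m pendant '[0,0,-0.003,0,0,0,0.01, 0,0,0,0,0,0,0.01]'; python3 -m pendant '[0,0,-0.002,0,0,0,0.01, 0,0,0,0,0,0,0.01]'; python3 -m pendant '[0,0,-0.002,0,0,0,0.01, 0,0,0,0,0,0,0.01]'; python3 -m pendant '[0,0,-0.003,0,0,0,0.01, 0,0,0,0,0,0,0.01]'
```

```text
time_s: 25.15
eef_pos: [0.4838, 0.1798, 0.1255]
eef_rot: [-0.706, 0.706, -0.032, 0.032]
wrist_force: [0.1, 1.2, -0.6]
opening: 0.174
time_s: 25.4
eef_pos: [0.4839, 0.1798, 0.1236]
eef_rot: [-0.706, 0.706, -0.032, 0.032]
wrist_force: [-0.3, -0.6, -0.9]
opening: 0.175
time_s: 25.65
eef_pos: [0.4839, 0.1798, 0.1216]
eef_rot: [-0.706, 0.706, -0.032, 0.032]
wrist_force: [0.5, -0.0, -0.2]
opening: 0.173
time_s: 25.9
eef_pos: [0.4838, 0.1798, 0.1185]
eef_rot: [-0.706, 0.706, -0.032, 0.032]
wrist_force: [0.6, 0.9, -0.5]
opening: 0.174
```

```bash
python3 -m pendant '[0,0,-0.004,0,0,0,0.01, 0,0,-0.004,0,0,0,0.01, 0,0,0,0,0,0,0.01]'; python3 -m pendant '[0,0,-0.004,0,0,0,0.01, 0,0,-0.004,0,0,0,0.01, 0,0,0,0,0,0,0.01]'
```

```text
time_s: 26.28
eef_pos: [0.4837, 0.1798, 0.1103]
eef_rot: [-0.706, 0.706, -0.032, 0.032]
wrist_force: [0.3, -0.2, -0.7]
opening: 0.171
time_s: 26.65
eef_pos: [0.4837, 0.1798, 0.1023]
eef_rot: [-0.706, 0.706, -0.032, 0.032]
wrist_force: [-0.1, -0.4, -0.6]
opening: 0.175
```

```bash
python3 -m pendant '[0,0,-0.004,0,0,0,0.01, 0,0,-0.004,0,0,0,0.01, 0,0,0,0,0,0,0.01]'; python3 -m pendant '[0,0,-0.004,0,0,0,0.01, 0,0,-0.004,0,0,0,0.01, 0,0,0,0,0,0,0.01]'
```

```text
time_s: 27.02
eef_pos: [0.4837, 0.1798, 0.0943]
eef_rot: [-0.706, 0.706, -0.032, 0.032]
wrist_force: [-0.5, 1.3, -0.8]
opening: 0.174
time_s: 27.4
eef_pos: [0.4836, 0.1798, 0.0863]
eef_rot: [-0.706, 0.706, -0.032, 0.032]
wrist_force: [0.7, 0.3, -0.6]
opening: 0.173
```

```bash
python3 -m pendant '[0,0,-0.004,0,0,0,0.01, 0,0,0,0,0,0,0.01]'; python3 -m pendant '[0,0,-0.0015,0,0,0,0.01, 0,0,0,0,0,0,0.01]';python3 -m pendant '[0,0,-0.001,0,0,0,0.01, 0,0,0,0,0,0,0.01]'
```

```text
time_s: 27.65
eef_pos: [0.4838, 0.1798, 0.0825]
eef_rot: [-0.706, 0.706, -0.032, 0.032]
wrist_force: [-0.1, -0.7, -1.1]
opening: 0.173
time_s: 27.9
eef_pos: [0.484, 0.1799, 0.0812]
eef_rot: [-0.706, 0.706, -0.032, 0.032]
wrist_force: [0.4, 0.0, -0.3]
opening: 0.178
time_s: 28.15
eef_pos: [0.484, 0.1799, 0.0803]
eef_rot: [-0.706, 0.706, -0.032, 0.032]
wrist_force: [-0.1, -0.6, -0.3]
opening: 0.17
```

```bash
python3 -m pendant '[0,0,-0.0007,0,0,0,0.01, 0,0,0,0,0,0,0.01]';python3 -m pendant '[0,0,-0.0005,0,0,0,0.01, 0,0,0,0,0,0,0.01]'
```

```text
time_s: 28.4
eef_pos: [0.484, 0.1799, 0.0795]
eef_rot: [-0.706, 0.706, -0.032, 0.032]
wrist_force: [0.2, -0.8, 0.1]
opening: 0.174
time_s: 28.65
eef_pos: [0.4841, 0.1799, 0.0793]
eef_rot: [-0.706, 0.706, -0.032, 0.032]
wrist_force: [-1.6, 0.3, 3.4]
opening: 0.169
```

```bash
python3 -m pendant '[0,0,0,0,0,0,0.04, 0,0,0,0,0,0,0.0854, 0,0,0,0,0,0,0.0854, 0,0,0.02,0,0,0,0.0854, 0,0,0.04,0,0,0,0.0854, 0,0.02,0.035,0,0,0,0.0854, 0.02,0.035,0.015,0,0,0,0.0854, 0.022,0.035,0,0,0,0,0.0854, 0.022,0.035,0,0,0,0,0.0854, 0.0207,0.0327,-0.02,0,0,0,0.0854, 0,0,-0.03,0,0,0,0.0854, 0,0,0,0,0,0,0.0854]'; python3 -m pendant '[0,0,0,0,0,0,0.0854, 0,0,0,0,0,0,0.0854]'
python3 - <<'E'
from h import *
np.set_printoptions(precision=4,suppress=True)
im,c=snap("wrist","w15");o=ctrl.get_obs();print(o["eef_pos"]);s,_=snap("side","s15")
print(proj(c,[.5688,.3376+.0017,.094]))
cv2.imwrite("pics/z15.png",np.hstack([cv2.resize(im[190:290,230:330],None,fx=4,fy=4,interpolation=3),cv2.resize(s[190:290,230:330],None,fx=4,fy=4,interpolation=3)]))
E
```

```text
time_s: 30.15
eef_pos: [0.5664, 0.337, 0.1356]
eef_rot: [-0.705, 0.707, -0.034, 0.029]
wrist_force: [0.7, -1.7, 0.5]
opening: 1.0
time_s: 30.4
eef_pos: [0.5697, 0.3375, 0.141]
eef_rot: [0.707, -0.706, 0.031, -0.033]
wrist_force: [-0.7, 0.4, 1.2]
opening: 0.998
[0.5696 0.3375 0.141 ]
[277.2301 232.4829]
```

View pics/z15.png

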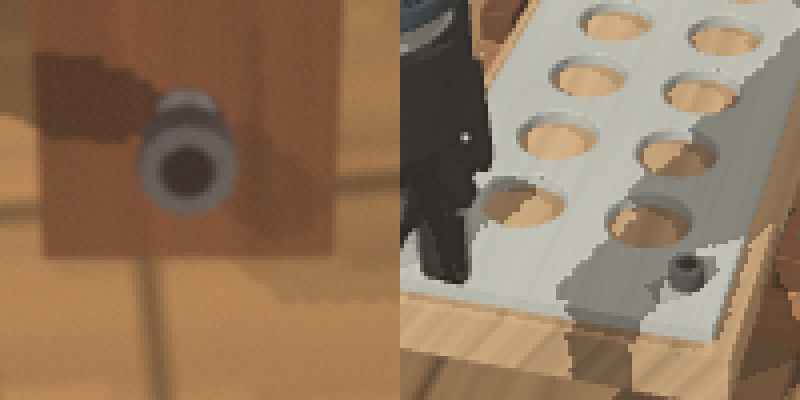

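```bash
python3 -m pendant '[-0.0008,0,-0.03,0,0,0,0.0854, 0,0,-0.0275,0,0,0,0.0854, 0,0,0,0,0,0,0.03, 0,0,0,0,0,0,0.01, 0,0,0,0,0,0,0.01, 0,0,0,0,0,0,0.01, 0,0,0,0,0,0,0.01]'; python3 -m pendant '[0,0,0.01,0,0,0,0.01, 0,0,0.03,0,0,0,0.01, 0,0,0.04,0,0,0,0.01, 0,0,0.02,0,0,0,0.01, 0,0,0,0,0,0,0.01]'
```

```text
time_s: 31.38
eef_pos: [0.569, 0.3379, 0.0833]
eef_rot: [0.707, -0.706, 0.031, -0.033]
wrist_force: [-1.0, -0.4, 5.7]
opening: 0.171
time_s: 32.0
eef_pos: [0.5688, 0.3379, 0.1834]
eef_rot: [0.707, -0.706, 0.031, -0.033]
wrist_force: [-0.2, 0.4, -0.4]
opening: 0.176
```

```bash
python3 -m pendant '[0,-0.03,0,0,0,0,0.01, 0,-0.05,0,0,0,0,0.01, 0,-0.05,0,0,0,0,0.01, 0,-0.05,0,0,0,0,0.01, 0.005,-0.05,0,0,0,0,0.01, 0.01,-0.05,0,0,0,0,0.01, 0.01,-0.05,0,0,0,0,0.01, 0.01,-0.05,0,0,0,0,0.01, 0.01,-0.05,0,0,0,0,0.01, 0.004,-0.04,-0.01,0,0,0,0.01, 0,-0.0225,-0.02,0,0,0,0.01, 0,0,-0.01,0,0,0,0.01]'; python3 -m pendant '[0,0,0,0,0,0,0.01, 0,0,0,0,0,0,0.01, 0,0,0,0,0,0,0.01]'; python3 look.py 16 .618 -.1546
```

```text
time_s: 33.5
eef_pos: [0.6149, -0.1553, 0.1379]
eef_rot: [0.707, -0.706, 0.034, -0.031]
wrist_force: [-0.1, -0.4, -0.6]
opening: 0.173
time_s: 33.88
eef_pos: [0.6175, -0.154, 0.1425]
eef_rot: [-0.706, 0.707, -0.031, 0.032]
wrist_force: [0.6, 1.0, 0.3]
opening: 0.174
[ 0.6175 -0.1542  0.1425] [-0.3013  0.0345 -0.3413]
crops side 258 143 wrist 249 200
```

View pics/z16.png

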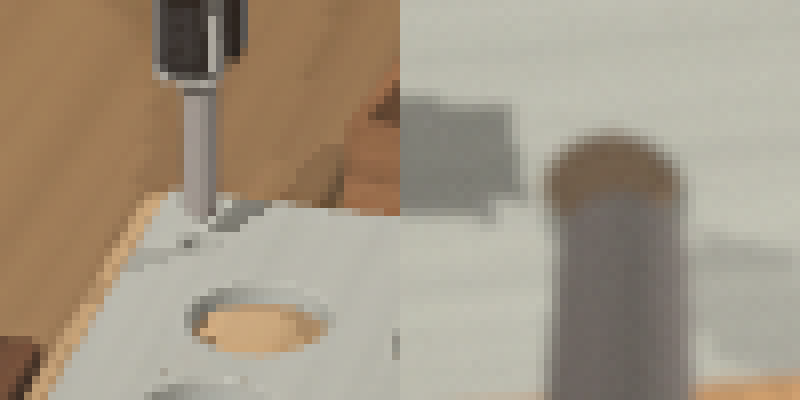

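```bash
python3 -m pendant '[0.0004,-0.0002,-0.006,0,0,0,0.01, 0,0,-0.003,0,0,0,0.01, 0,0,0,0,0,0,0.01]'; python3 -m pendant '[0,0,-0.002,0,0,0,0.01, 0,0,0,0,0,0,0.01]'; python3 -m pendant '[0,0,-0.002,0,0,0,0.01, 0,0,0,0,0,0,0.01]'; python3 look.py 17 .618 -.1546
```

```text
time_s: 34.35
eef_pos: [0.6169, -0.155, 0.1319]
eef_rot: [0.707, -0.706, 0.032, -0.032]
wrist_force: [0.6, 0.2, -0.5]
opening: 0.172
time_s: 34.6
eef_pos: [0.6172, -0.1551, 0.1304]
eef_rot: [0.706, -0.706, 0.032, -0.032]
wrist_force: [0.5, -0.2, -1.3]
opening: 0.172
time_s: 34.85
eef_pos: [0.6172, -0.1551, 0.1284]
eef_rot: [0.706, -0.706, 0.032, -0.032]
wrist_force: [-0.6, 0.4, 0.1]
opening: 0.175
[ 0.6173 -0.1551  0.1285] [ 0.2549  0.5036 -0.7523]
crops side 258 143 wrist 250 208
```

View pics/z17.png

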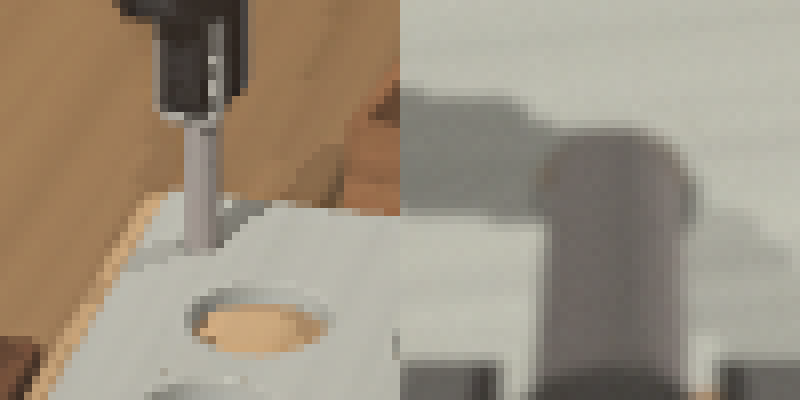

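```bash
python3 -m pendant '[0.0005,0.0002,-0.001,0,0,0,0.01, 0,0,-0.001,0,0,0,0.01,0,0,0,0,0,0,0.01]'; python3 -m pendant '[0,0,-0.002,0,0,0,0.01, 0,0,0,0,0,0,0.01]'; python3 -m pendant '[0,0,-0.002,0,0,0,0.01, 0,0,0,0,0,0,0.01]'; python3 -m pendant '[0,0,-0.002,0,0,0,0.01, 0,0,0,0,0,0,0.01]'
```

```text
time_s: 35.33
eef_pos: [0.6178, -0.1549, 0.1264]
eef_rot: [0.706, -0.706, 0.032, -0.032]
wrist_force: [1.1, 0.5, -0.8]
opening: 0.168
time_s: 35.58
eef_pos: [0.6177, -0.1549, 0.1243]
eef_rot: [0.706, -0.706, 0.032, -0.032]
wrist_force: [-1.0, 0.4, -0.5]
opening: 0.172
time_s: 35.83
eef_pos: [0.6177, -0.1549, 0.1223]
eef_rot: [0.706, -0.706, 0.032, -0.032]
wrist_force: [0.2, 0.2, -0.7]
opening: 0.174
time_s: 36.08
eef_pos: [0.6177, -0.1549, 0.1204]
eef_rot: [0.706, -0.706, 0.032, -0.032]
wrist_force: [-0.4, 0.1, -1.2]
opening: 0.175
```

Through the blank's edge freely (foot ≈0.067). Continue.

```bash
python3 -m pendant '[0,0,-0.003,0,0,0,0.01, 0,0,-0.003,0,0,0,0.01, 0,0,0,0,0,0,0.01]'; python3 -m pendant '[0,0,-0.004,0,0,0,0.01, 0,0,-0.004,0,0,0,0.01, 0,0,0,0,0,0,0.01]'
```

```text
time_s: 36.45
eef_pos: [0.6175, -0.1548, 0.1141]
eef_rot: [0.706, -0.706, 0.032, -0.032]
wrist_force: [-0.1, 0.2, -1.4]
opening: 0.174
time_s: 36.83
eef_pos: [0.6174, -0.1548, 0.106]
eef_rot: [0.707, -0.706, 0.032, -0.032]
wrist_force: [-0.0, -0.5, -2.5]
opening: 0.172
```

```bash
python3 -m pendant '[0,0,-0.004,0,0,0,0.01, 0,0,-0.004,0,0,0,0.01, 0,0,0,0,0,0,0.01]'; python3 -m pendant '[0,0,-0.004,0,0,0,0.01, 0,0,-0.004,0,0,0,0.01, 0,0,0,0,0,0,0.01]'
```

```text
time_s: 37.2
eef_pos: [0.6175, -0.1547, 0.098]
eef_rot: [0.707, -0.706, 0.032, -0.032]
wrist_force: [-0.9, 0.4, -0.8]
opening: 0.172
time_s: 37.58
eef_pos: [0.6174, -0.1548, 0.09]
eef_rot: [0.707, -0.706, 0.032, -0.032]
wrist_force: [-0.7, 0.5, -1.5]
opening: 0.175
```

```bash
python3 -m pendant '[0,0,-0.004,0,0,0,0.01, 0,0,0,0,0,0,0.01]'; python3 -m pendant '[0,0,-0.003,0,0,0,0.01, 0,0,0,0,0,0,0.01]'
```

```text
time_s: 37.83
eef_pos: [0.6175, -0.1548, 0.0862]
eef_rot: [0.706, -0.706, 0.032, -0.032]
wrist_force: [-0.7, -0.2, -1.2]
opening: 0.173
time_s: 38.08
eef_pos: [0.6176, -0.1549, 0.0833]
eef_rot: [0.706, -0.706, 0.032, -0.032]
wrist_force: [-0.6, 0.9, -0.6]
opening: 0.176
```

```bash
python3 -m pendant '[0,0,-0.002,0,0,0,0.01, 0,0,0,0,0,0,0.01]'; python3 -m pendant '[0,0,-0.0015,0,0,0,0.01, 0,0,0,0,0,0,0.01]'; python3 -m pendant '[0,0,-0.0006,0,0,0,0.01, 0,0,0,0,0,0,0.01]'
```

```text
time_s: 38.33
eef_pos: [0.6177, -0.1549, 0.0814]
eef_rot: [0.706, -0.706, 0.032, -0.032]
wrist_force: [0.4, 0.6, -1.7]
opening: 0.171
time_s: 38.58
eef_pos: [0.6177, -0.1549, 0.0799]
eef_rot: [0.706, -0.706, 0.032, -0.032]
wrist_force: [0.1, -0.2, -1.0]
opening: 0.175
time_s: 38.83
eef_pos: [0.6178, -0.155, 0.0795]
eef_rot: [-0.706, 0.706, -0.032, 0.032]
wrist_force: [0.2, -1.4, -0.8]
opening: 0.169
```

```bash
python3 -m pendant '[0,0,-0.0006,0,0,0,0.01, 0,0,0,0,0,0,0.01]'; python3 -m pendant '[0,0,-0.0004,0,0,0,0.01, 0,0,0,0,0,0,0.01]'
```

```text
time_s: 39.08
eef_pos: [0.6179, -0.155, 0.0793]
eef_rot: [-0.706, 0.706, -0.032, 0.032]
wrist_force: [-1.5, 1.8, 4.2]
opening: 0.172
time_s: 39.33
eef_pos: [0.6179, -0.155, 0.0793]
eef_rot: [-0.706, 0.706, -0.032, 0.032]
wrist_force: [-3.0, 1.0, 6.8]
opening: 0.173
```

```bash
python3 -m pendant '[0,0,0.0003,0,0,0,0.04, 0,0,0,0,0,0,0.0854, 0,0,0,0,0,0,0.0854, 0,0,0.02,0,0,0,0.0854, 0,0,0.04,0,0,0,0.0854, 0,0,0.05,0,0,0,0.0854, -0.04,0,0.03,0,0,0,0.0854, -0.05,0.03,0.02,0,0,0,0.0854, -0.05,0.03,0,0,0,0,0.0854, -0.05,0.03,0,0,0,0,0.0854, -0.03,0.03,0,0,0,0,0.0854, 0,0,0,0,0,0,0.0854]'; python3 -m pendant '[0,0,0,0,0,0,0.0854, 0,0,0,0,0,0,0.0854]'
python3 - <<'E'
from h import *
s,_=snap("side","s18");t,_=snap("top","t18");w,_=snap("wrist","w18")
cv2.imwrite("pics/z18.png",cv2.resize(s[150:290,210:370],None,fx=4.5,fy=4.2,interpolation=3))
E
```

```text
time_s: 40.83
eef_pos: [0.3966, -0.0335, 0.2402]
eef_rot: [-0.706, 0.707, -0.03, 0.032]
wrist_force: [0.7, -0.5, -0.3]
opening: 1.0
time_s: 41.08
eef_pos: [0.3986, -0.0356, 0.2393]
eef_rot: [-0.706, 0.707, -0.032, 0.032]
wrist_force: [-0.2, -0.2, -1.0]
opening: 1.001
```

View pics/z18.png

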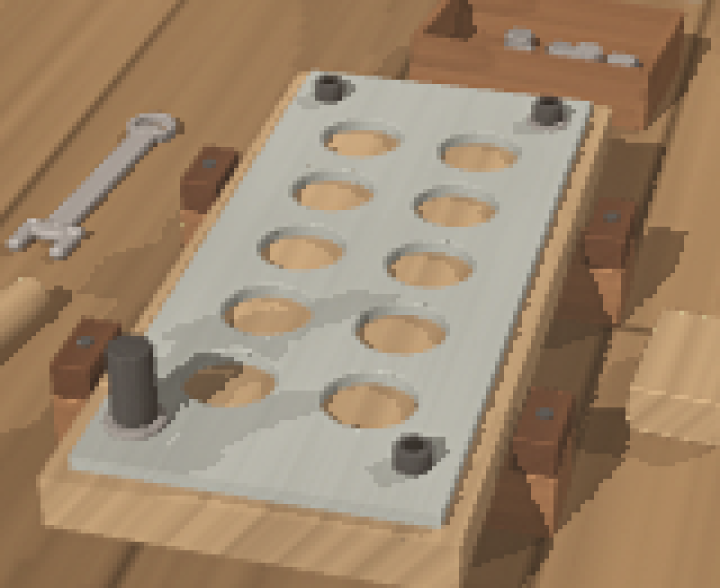

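View pics/t18.png

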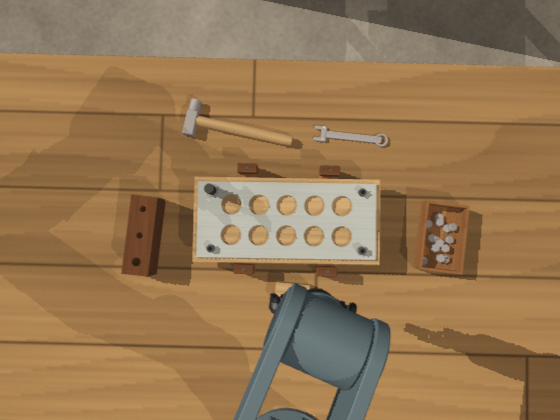

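View pics/w18.png

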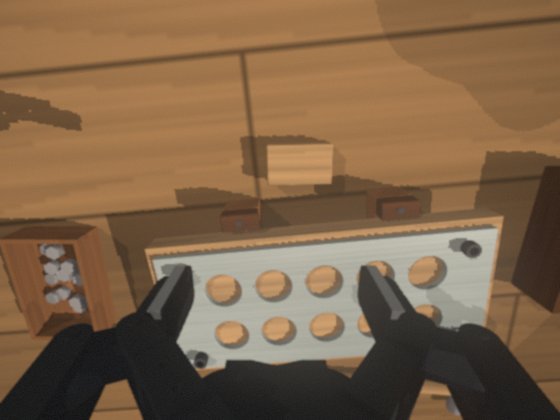

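```bash
python3 -c "
from bench import ctrl
print(ctrl.hand_in(), ctrl.get_obs()['time_s'])"
```

```text
the job is handed in; nothing more can be done
the job is handed in; nothing more can be done
```

The job is done and handed in at about 41 s. The drift is in with its collar on the template, and both loose bolts are in with their heads down.

- **Drift:** I eased it through the locating hole by feel and it drew the template into line by about 6 mm. Side force stayed at about 5 N or less and downward force peaked at about 8 N. The fingers stopped at 86.3 mm, which is the height expected with the collar on the template.
- **Bolts:** I left the drift in, then fitted hole b and hole a. Both bolts went down freely, with no contact above about 2 N until the head landed. Both stopped at the same height (79.3 mm), as expected for heads fully down, at 3 to 7 N.
- **Last pictures:** In the side and top views the drift stands upright and all three bolt heads sit flat on the template. The tray, spanner, mallet and offcut look undisturbed, and the arm was clear of everything.
- **Disagreement:** The cameras differed by 2 to 4 mm. I corrected for this by comparing the tip of the drift or bolt with its hole in the same picture before each insertion.
- **Not checked:** I judged the final seating from the finger heights and the pictures. I did not measure the head heights or push on the heads after letting go.

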